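# Slide the top stone sample off the stack onto the inspection stand

## Task

Slide the top stone slab off the stack in the wooden tray, across onto the metal inspection stand beside it, until it lies flat on the stand with its leading edge snug and square against the stand's stop bar; then let go. The stone is brittle: keep it sliding, do not lift it or tip it up, and never bear on it with more than 20 N. Leave the slabs beneath in the tray where they are and do not disturb the goods standing around.

Things in the scene. Friction and masses are not known exactly. Their poses are not given: they have to be found in the camera images.
- tray: Fixed open wooden tray with four stacked slabs, standing on packing 4 to 16 mm thick. Origin under the middle of its floor (8 mm thick), z up; the way out is its -y, towards the stand. Inside 136 mm (x) by 98 mm (y). Walls 8 mm thick, 68 mm high on +x, -x and +y: flush with the top slab's face, so its edges there cannot be got at. On -y only a ramped lip.
- tray_lip (a point): Middle of the outer top edge (tray y = -65 mm) of the lip on the tray's -y side. The lip is 16 mm thick, its top a ramp falling from 52 mm above the tray's origin (1 mm lower than the underside of the top slab) to 47.5 mm here. It holds back the three lower slabs and lets the top one pass. The stand's near edge is 3 to 8 mm beyond it.
- stand: Fixed metal inspection stand at the tray's -y side, 150 mm (x) by 120 mm (y), axes nearly parallel to the tray's. Origin under its middle, 50 mm below its flat plate. The plate lies 1.5 to 4.5 mm (it varies) lower than the underside of the top slab on the stack: the slab tips a little and steps down as it comes over.
- stand_stop (a point): Middle of the stop bar's inner face, at plate height (stand y = -50 mm). The bar is 10 mm thick, runs along x at the far (-y) end of the stand and rises 10 mm above the plate. With the slab snug against it the slab's origin is at y = -4 mm of the stand.
- slab_top: Top slab, to be moved: plain hard stone, 130 (x) x 92 (y) x 15 mm, 0.42 to 0.65 kg, too wide to grip. Origin at its underside's centre, at first 53 mm above the tray's; axes along the tray's. It slides at friction 0.25, tips grip at about 0.5: pressed at 10 to 15 N it follows them until stopped. 1 mm deeper adds 5 N or more; meeting it at 20 mm/s knocks at 25 N: go under 10 mm/s.
- slab_1: Lowest slab of the stack, the same size as the top one; origin at the centre of its underside. To stay in the tray.
- slab_2: Second lowest slab of the stack, the same size as the top one; origin at the centre of its underside. To stay in the tray.
- slab_3: Third (directly under the top one) slab of the stack, the same size as the top one; origin at the centre of its underside. To stay in the tray.
- tin: Bystander: loose square metal tin, 58 by 58 by 86 mm high, origin under its middle.
- cup: Bystander: loose lidded paper cup, 88 mm across, 71 mm high, origin under its middle.
- root: Bystander: loose brown root vegetable, 76 mm across, 60 mm high, origin under its middle.
There are look-alikes about, which are no part of the job. Leave any turquoise look-alike of the slab_top alone.

How it is judged:
By the outcome, as a careful person would: the job done as asked, in the order asked, and still so for the second after the job is handed in, with the robot touching nothing.
It also fails if it takes over 72 s, if anything falls off the work surface, if the arm or the gripper's body presses on something with over 40 N, if the wrist force passes 120 N, or if a joint passes its speed limit or range.

## Robot

A 7-joint arm with a two-finger parallel gripper is mounted at the origin on the work surface. World frame = base frame: x ahead of the robot, y to its left, z up, the work surface at z = 0. Lengths are in mm, angles in rad, forces in N, time in s.
With the tool pointing down it reaches from about 400 to 875 mm from the base axis. Payload 4.4 kg.
Tool frame: the origin (TCP) lies at the very end of the fingers, on their centre line; the grasp point (between the pads) lies 19 mm behind it; z points along the fingers, y is the direction in which the jaws open and shut (so a half turn about z gives the same grasp; the last joint's range is limited). The gripper opens to 85 mm and grips with 20 to 120 N. Pads are 22 mm wide; open, the fingers measure 114 mm over their backs; the gripper's body (76 mm by 85 mm) begins 54 mm behind the grasp point. The pads swing forward as they close: fully open they stand 13 mm farther back than shut.
Start: joints at [-1.286, 0.628, 0.038, 1.517, -0.027, 0.996, -0.02], TCP at [223.348, 610.438, 195.613] pointing down, gripper open.
Joint ranges: [-3.06, 3.06], [-0.37, 2.12], [-1.25, 1.32], [0.18, 2.47], [-1.1, 4.24], [0.23, 1.98], [-2.94, 2.94]. Speed limits (rad/s): [2.57, 2.57, 3.14, 3.14, 3.14, 3.14, 3.14].

## Interface

Orientations are given as [roll, pitch, yaw] about the fixed x, y, z axes, in that order (R = Rz(yaw) Ry(pitch) Rx(roll)).
In Python, from cell import read_state, get_image, calibration, finish_job gives the robot as it stands. The module is installed in compiled form; this text tells all that it offers.
- The arm moves only by the tool apply_moves, never from a script. Its argument "increments" is a list of rows, each an object of numbers: "tx", "ty", "tz": the shift along the world's x, y, z in m; "rx", "ry", "rz": the turn, a rotation vector about the world's x, y, z in units of 5 degrees (1.0 is 5 degrees); "claw": the finger opening in m, from 0 to 0.0854. In form: [{"tx": .., "ty": .., "tz": .., "rx": .., "ry": .., "rz": .., "claw": ..}, ...]. A call has 1 to 12 rows; each row is the pose to reach, as a shift and turn from the pose commanded when the call began; what a row does not reach only later rows make up. A row lasts 1/10 s, in which the tool goes at most 50 mm and 8.59 degrees, less where a joint would pass 70% of its speed; a pose out of reach is approached as far as the arm can. A call with a gripper value outside its range is refused whole. The fingers move at their own pace and stop on an object; the grip force is fixed at half the most. Time passes only in rows, so rows that repeat a pose let the fingers close. It gives the time, the measured TCP pose, the force and the opening at its end, in the units of the state.
- read_state(): the state, without advancing time (a new reading comes with each control period).
- get_image(name): name is "scene" or "side" or "wrist"; returns the picture (480x640x3 uint8, red, green, blue); there is no depth.
- calibration(name): a dict with "camera_matrix" (3x3 intrinsics, pixels), "distortion" ([k1, k2, p1, p2, k3] as OpenCV has them; the pictures are not rectified), "origin" and "attitude" of the camera in the world. Camera axes: x right, y up, looking along -z (the intrinsics and any distortion apply to the point x, -y, -z); pixel columns grow to the right and rows downward; lengths in mm; the calibration is good to about 2 mm. A picture is of the moment at which its call begins: read the wrist's pose just before it. calibration takes no time and is no camera call; for the wrist camera it gives the pose at the moment of the call.
- finish_job(): hands the job in, once; it reports no verdict.
The state is a dict: "clock": time; "qpos": joint angles; "qd": joint speeds; "tau": joint torques, N m; "eef_pos": TCP position; "tool_rot": TCP orientation; "force": force on the tool from outside, world axes, zero at the start; "torque": the same for the moment, N m; "width": finger opening in mm.
Only numpy, scipy, OpenCV 4.12 (cv2) and the standard library are available. Lean on these libraries where they do the work, as an engineer would, in place of code of your own. Each camera call takes 0.05 s, during which the arm holds its last target. There are 200 camera calls.

## Working session

There is one attempt and no reset: what is moved stays moved. The work goes in short steps, Python scripts to look and compute and a tool call to move; the robot and the scene stay as the last step left them, time stands still between calls to the robot, and variables do not carry over. Pictures are saved under pics/ and viewed, about 8 in all and at most 12, crops included, and the job is handed in when it is done.

Besides the shell and the picture viewer there is one more tool, called after "Request:" as name(argument=value, ...), one argument or row to a line, values as JSON. apply_moves: Moves the arm, as the interface text tells. Its arguments: {"type":"object","properties":{"increments":{"type":"array"}},"required":["increments"]}

```bash
mkdir -p pics
cat > h.py <<'E'
import numpy as np, cv2
from cell import read_state, get_image, calibration, finish_job
def ray(c,uv):
    K=np.array(c["camera_matrix"],float);D=np.array(c["distortion"],float)
    p=cv2.undistortPoints(np.array(uv,float).reshape(-1,1,2),K,D).reshape(-1,2)
    d=np.c_[p[:,0],-p[:,1],-np.ones(len(p))]
    return np.array(c["origin"],float),d@R(c["attitude"]).T
def R(a):
    a=np.array(a,float)
    if a.shape==(3,3): return a
    from scipy.spatial.transform import Rotation as Ro
    return Ro.from_euler('xyz',a).as_matrix() if a.size==3 else Ro.from_quat(a).as_matrix()
def onplane(c,uv,z):
    o,d=ray(c,uv); return o+d*((z-o[2])/d[:,2])[:,None]
def tri(c1,u1,c2,u2):
    o1,d1=ray(c1,u1);o2,d2=ray(c2,u2);out=[]
    for a,b in zip(d1,d2):
        s=np.linalg.lstsq(np.c_[a,-b],o2-o1,rcond=None)[0]
        p,q=o1+s[0]*a,o2+s[1]*b; out.append([*(p+q)/2,np.linalg.norm(p-q)])
    return np.array(out)
def proj(c,P):
    P=(np.array(P,float)-np.array(c["origin"]))@R(c["attitude"]); P=P*[1,-1,-1]
    return cv2.projectPoints(P,np.zeros(3),np.zeros(3),np.array(c["camera_matrix"],float),np.array(c["distortion"],float))[0].reshape(-1,2)
E
python3 - <<'E'
from h import *
np.set_printoptions(precision=3,suppress=True)
print(read_state())
for n in("scene","side","wrist"):
    print(n,calibration(n)); cv2.imwrite(f"pics/{n}0.png",get_image(n)[:,:,::-1])
E
```

```text
{'clock': 0.0, 'qpos': array([-1.286,  0.629,  0.038,  1.518, -0.027,  0.996, -0.02 ]), 'qd': array([ 0.001, -0.001,  0.   , -0.001, -0.   , -0.001, -0.001]), 'tau': array([  0.001, -56.341,   1.227, -19.345,   0.011,   0.01 ,  -0.   ]), 'eef_pos': array([223.108, 609.769, 194.71 ]), 'tool_rot': array([-3.14 ,  0.   ,  2.791]), 'force': array([ 0.961, -0.172, -0.259]), 'torque': array([-0.037, -0.018, -0.011]), 'width': 85.59401077946939}
scene {'camera_matrix': array([[563.701,   0.   , 319.238],
       [  0.   , 563.701, 240.769],
       [  0.   ,   0.   ,   1.   ]]), 'distortion': array([-0.153,  0.   ,  0.   ,  0.   ,  0.   ]), 'origin': array([1183.612, -447.044,  831.705]), 'attitude': array([ 0.826, -0.01 ,  0.902])}
side {'camera_matrix': array([[600.939,   0.   , 314.707],
       [  0.   , 600.939, 243.101],
       [  0.   ,   0.   ,   1.   ]]), 'distortion': array([-0.147,  0.   ,  0.   ,  0.   ,  0.   ]), 'origin': array([ 344.515, -596.186,  790.192]), 'attitude': array([ 0.782, -0.008, -0.321])}
wrist {'camera_matrix': array([[354.463,   0.   , 316.6  ],
       [  0.   , 354.463, 238.253],
       [  0.   ,   0.   ,   1.   ]]), 'distortion': array([0.016, 0.   , 0.   , 0.   , 0.   ]), 'origin': array([157.847, 633.434, 372.842]), 'attitude': array([-0.275,  0.003,  1.22 ])}
```

View pics/scene0.png

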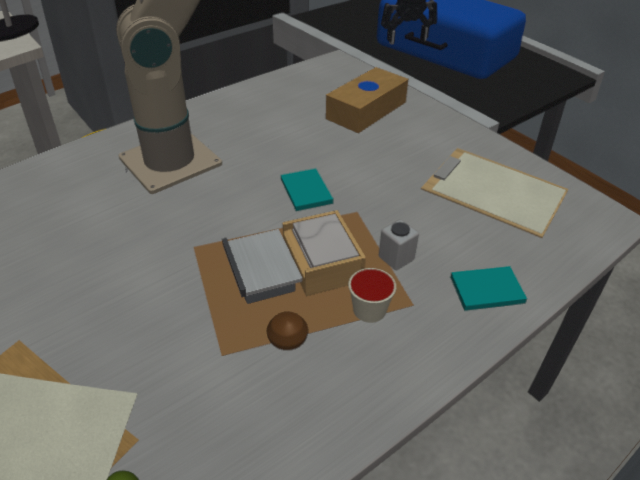

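View pics/side0.png

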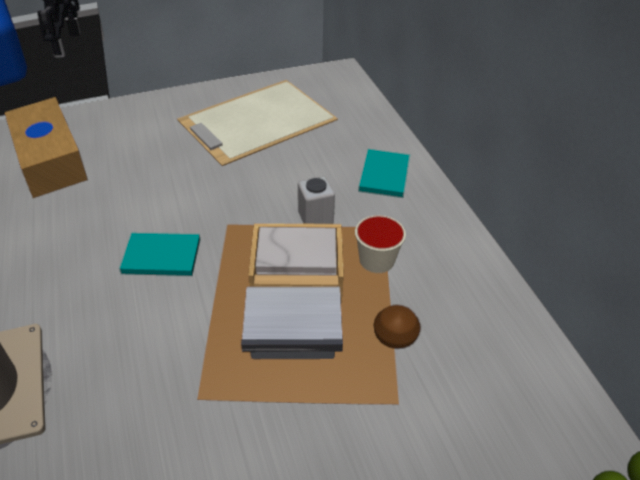

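The scene picture shows the tray at about (325,250) with the white slab, the stand at about (262,265) with its dark stop bar on the left, the tin at (399,243), the cup at (371,293) and the root at (287,330). The side picture shows the tray at about (297,252), the stand at (293,315) and its stop bar at about row 343. I'll enlarge both.

Run:
```python
import cv2,numpy as np
a=cv2.imread("pics/scene0.png")[200:310,215:375]; b=cv2.imread("pics/side0.png")[215:365,235:350]
a=cv2.resize(a,None,fx=2.5*2,fy=5,interpolation=cv2.INTER_CUBIC); cv2.imwrite("pics/a.png",a)
b=cv2.resize(b,None,fx=4,fy=4,interpolation=cv2.INTER_CUBIC); cv2.imwrite("pics/b.png",b)
```

```text
(no output)
```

View pics/a.png

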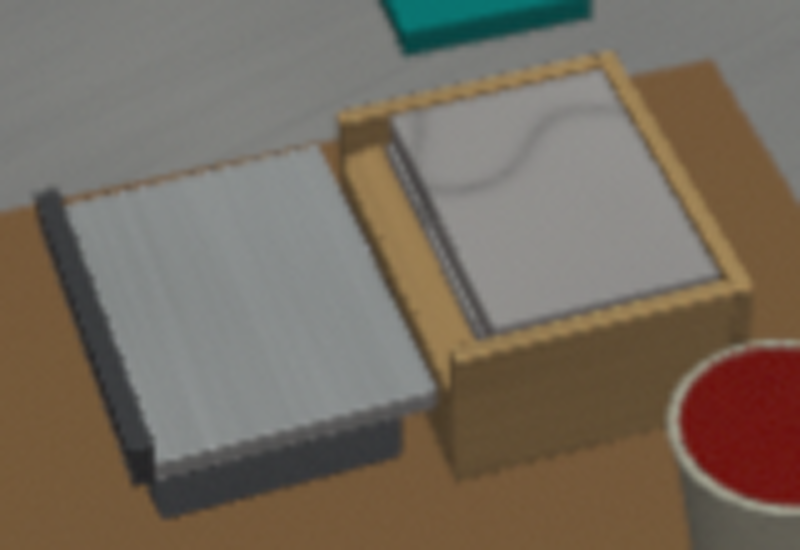

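View pics/b.png

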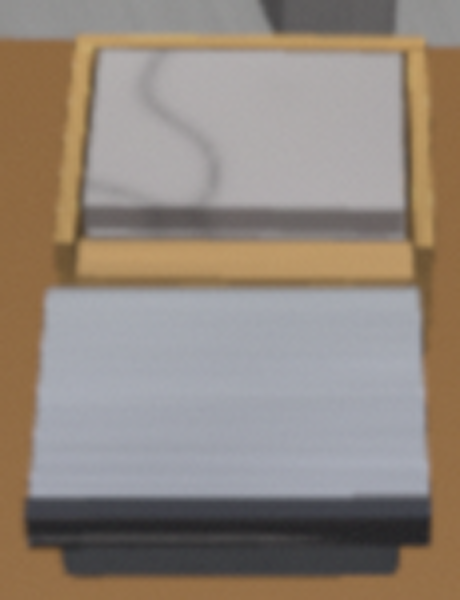

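The crops show the slab's and plate's corners clearly (coordinates used below).

Run:
```python
from h import *
np.set_printoptions(precision=1,suppress=True)
cs,cd=calibration("scene"),calibration("side")
A=lambda l:np.array(l,float)/5+[215,200]-0.4
B=lambda l:np.array(l,float)/4+[235,215]-0.4
names="slabFL slabFR slabBR slabBL plateNL plateNR wallBLout wallBRout lipoutL lipoutR barTopInL barTopInR".split()
a=A([(390,118),(490,335),(722,277),(605,70),(320,147),(437,390),(612,52),(750,290),(343,182),(440,395),(62,195),(152,437)])
b=B([(86,208),(404,210),(403,53),(98,52),(45,290),(420,290),(78,37),(423,37),(76,278),(414,278),(29,497),(429,497)])
for n,r in zip(names,tri(cs,a,cd,b)):print(n,r)
for z in (77,):
  P=onplane(cs,a[:4],z);Q=onplane(cd,b[:4],z);print(P,Q)
  for X in(P,Q):
    e=X[1]-X[0];print(np.linalg.norm(e),np.degrees(np.arctan2(e[1],e[0])),np.linalg.norm(X[3]-X[0]),X.mean(0))
for c,u,n in((cs,a,'sc'),(cd,b,'sd')):
  for z in(58,60):
    P=onplane(c,u[4:6],z);e=P[1]-P[0];print(n,z,P,np.linalg.norm(e),np.degrees(np.arctan2(e[1],e[0])))
  P=onplane(c,u[10:12],70);e=P[1]-P[0];print(P,np.linalg.norm(e),np.degrees(np.arctan2(e[1],e[0])))
# bystanders
print('tin',tri(cs,[(400,229)],cd,[(316.5,185)]),'cup',tri(cs,[(373,285)],cd,[(380.5,232)]))
print('root',onplane(cs,[(287.5,330)],30),onplane(cd,[(397,326)],30))
```

```text
slabFL [467.9  57.7  73.3   1.9]
slabFR [590.3  15.6  72.5   1.1]
slabBR [621.3 104.4  72.4   1.8]
slabBL [496.3 148.4  70.7   3.2]
plateNL [444.4  38.2  51.9   1.3]
plateNR [588.   -9.3  54.1   2.7]
wallBLout [490.  157.7  72.4   2.1]
wallBRout [632.8 109.4  72.7   0.5]
lipoutL [459.3  41.4  45.4   6.1]
lipoutR [588.1  -5.9  53.1   3.7]
barTopInL [413.1 -67.1  61.5   0.4]
barTopInR [ 552.6 -114.3   66.4    3.4]
[[470.6  56.3  77. ]
 [594.2  12.2  77. ]
 [624.1 102.2  77. ]
 [500.7 145.5  77. ]] [[467.3  53.   77. ]
 [588.8  12.5  77. ]
 [619.4  98.7  77. ]
 [495.  139.7  77. ]]
131.2115900560148 -19.644514083109968 94.09395142739037 [547.4  79.1  77. ]
128.10723025772586 -18.432658374276368 90.94102736716874 [542.6  76.   77. ]
sc 58 [[449.7  35.2  58. ]
 [590.2 -10.   58. ]] 147.58166742958443 -17.836431665253905
sc 60 [[451.6  33.9  60. ]
 [591.7 -11.2  60. ]] 147.20017415123561 -17.83643166525391
[[ 421.4  -71.1   70. ]
 [ 554.6 -114.    70. ]] 139.84127592010333 -17.845877925282416
sd 58 [[443.6  32.1  58. ]
 [586.7 -14.2  58. ]] 150.3452869621939 -17.94099730599489
sd 60 [[443.4  30.4  60. ]
 [586.  -15.8  60. ]] 149.93461530150418 -17.9409973059949
[[ 412.3  -73.5   70. ]
 [ 551.6 -118.7   70. ]] 146.46444561148704 -17.939614689375826
tin [[623.  212.4  82.7   1.6]] cup [[694.   75.2  68.    2.3]]
root [[656.6 -93.2  30. ]] [[654.5 -96.3  30. ]]
```

Slab top lies at z≈73, its centre near (544, 80) and tray yaw about -18.5°. The stand's yaw is about -17.9°. The travel works out at about 136 mm, against roughly 134 mm expected from the text. I'll move to hover with the fingers shut and look from near.

Request:
apply_moves(
  increments=[
    {"tx": 0.027,"ty": -0.042,"tz": 0.005,"claw": 0},
    {"tx": 0.054,"ty": -0.085,"tz": 0.005,"claw": 0},
    {"tx": 0.081,"ty": -0.128,"tz": 0.005,"claw": 0},
    {"tx": 0.108,"ty": -0.171,"tz": 0.005,"claw": 0},
    {"tx": 0.135,"ty": -0.214,"tz": 0.005,"claw": 0},
    {"tx": 0.162,"ty": -0.257,"tz": 0.005,"rz": 0.1,"claw": 0},
    {"tx": 0.189,"ty": -0.3,"tz": 0.005,"rz": 0.2,"claw": 0},
    {"tx": 0.216,"ty": -0.343,"tz": 0.005,"rz": 0.3,"claw": 0},
    {"tx": 0.243,"ty": -0.386,"tz": 0.005,"rz": 0.38,"claw": 0},
    {"tx": 0.27,"ty": -0.429,"tz": 0.0,"rz": 0.38,"claw": 0},
    {"tx": 0.297,"ty": -0.472,"tz": 0.0,"rz": 0.38,"claw": 0},
    {"tx": 0.32,"ty": -0.51,"tz": 0.0,"rz": 0.38,"claw": 0},
  ],
)

```text
$.increments[0]: bad value
```

Request:
apply_moves(
  increments=[
    {"tx": 0.006,"ty": -0.006,"claw": 0},
    {"tx": 0.006,"ty": -0.006,"claw": 0},
    {"tx": 0.006,"ty": -0.006,"claw": 0},
    {"tx": 0.006,"ty": -0.006,"claw": 0},
    {"tx": 0.006,"ty": -0.006,"claw": 0},
  ],
)

```text
$.increments[0]: bad value
```

Run:
```python
from h import *
np.set_printoptions(precision=3,suppress=True)
print(read_state());c=calibration("wrist");print(c['origin'],c['attitude']);cv2.imwrite("pics/w1.png",get_image("wrist")[:,:,::-1])
```

```text
{'clock': 0.15, 'qpos': array([-1.286,  0.629,  0.038,  1.518, -0.027,  0.996, -0.02 ]), 'qd': array([ 0.   , -0.002, -0.   , -0.001,  0.   , -0.   , -0.   ]), 'tau': array([  0.002, -56.38 ,   1.228, -19.365,   0.011,   0.007,  -0.   ]), 'eef_pos': array([223.148, 609.923, 194.886]), 'tool_rot': array([-3.14 ,  0.   ,  2.791]), 'force': array([ 0.165, -0.775,  0.229]), 'torque': array([-0.035,  0.036,  0.022]), 'width': 85.05466731904296}
[157.867 633.485 372.961] [-0.275  0.002  1.22 ]
```

View pics/w1.png

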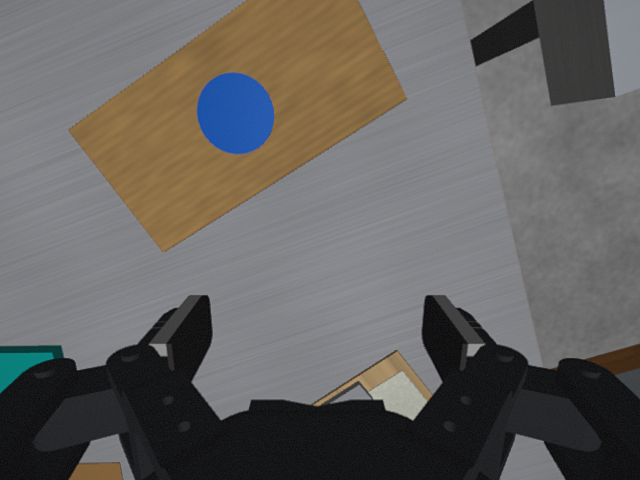

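The move was refused, so the arm is still at the start. The picture shows only the open fingers at about (200,330) and (440,330), with the box marked by a blue dot at (235,113). I'll retry with every key in each row.

Request:
apply_moves(
  increments=[
    {"tx": 0.027,"ty": -0.042,"tz": 0.005,"rx": 0,"ry": 0,"rz": 0,"claw": 0.0},
    {"tx": 0.054,"ty": -0.085,"tz": 0.005,"rx": 0,"ry": 0,"rz": 0,"claw": 0.0},
    {"tx": 0.081,"ty": -0.128,"tz": 0.005,"rx": 0,"ry": 0,"rz": 0,"claw": 0.0},
    {"tx": 0.108,"ty": -0.171,"tz": 0.005,"rx": 0,"ry": 0,"rz": 0,"claw": 0.0},
    {"tx": 0.135,"ty": -0.214,"tz": 0.005,"rx": 0,"ry": 0,"rz": 0,"claw": 0.0},
    {"tx": 0.162,"ty": -0.257,"tz": 0.005,"rx": 0,"ry": 0,"rz": 0.1,"claw": 0.0},
    {"tx": 0.189,"ty": -0.3,"tz": 0.005,"rx": 0,"ry": 0,"rz": 0.2,"claw": 0.0},
    {"tx": 0.216,"ty": -0.343,"tz": 0.005,"rx": 0,"ry": 0,"rz": 0.3,"claw": 0.0},
    {"tx": 0.243,"ty": -0.386,"tz": 0.005,"rx": 0,"ry": 0,"rz": 0.38,"claw": 0.0},
    {"tx": 0.27,"ty": -0.429,"tz": 0.0,"rx": 0,"ry": 0,"rz": 0.38,"claw": 0.0},
    {"tx": 0.297,"ty": -0.472,"tz": 0.0,"rx": 0,"ry": 0,"rz": 0.38,"claw": 0.0},
    {"tx": 0.32,"ty": -0.51,"tz": 0.0,"rx": 0,"ry": 0,"rz": 0.38,"claw": 0.0},
  ],
)

```text
clock: 1.4
eef_pos: [542.8, 100.8, 195.5]
tool_rot: [3.141, -0.0, 2.824]
force: [1.1, 0.0, -0.0]
width: -0.2
```

Request:
apply_moves(
  increments=[
    {"tx": 0.006,"ty": -0.006,"tz": -0.025,"rx": 0,"ry": 0,"rz": 0,"claw": 0.0},
    {"tx": 0.006,"ty": -0.006,"tz": -0.05,"rx": 0,"ry": 0,"rz": 0,"claw": 0.0},
    {"tx": 0.006,"ty": -0.006,"tz": -0.075,"rx": 0,"ry": 0,"rz": 0,"claw": 0.0},
    {"tx": 0.006,"ty": -0.006,"tz": -0.095,"rx": 0,"ry": 0,"rz": 0,"claw": 0.0},
    {"tx": 0.006,"ty": -0.006,"tz": -0.103,"rx": 0,"ry": 0,"rz": 0,"claw": 0.0},
    {"tx": 0.006,"ty": -0.006,"tz": -0.107,"rx": 0,"ry": 0,"rz": 0,"claw": 0.0},
    {"tx": 0.006,"ty": -0.006,"tz": -0.107,"rx": 0,"ry": 0,"rz": 0,"claw": 0.0},
  ],
)

```text
clock: 2.1
eef_pos: [548.2, 96.7, 88.7]
tool_rot: [3.142, 0.0, 2.824]
force: [-0.0, 0.2, -0.2]
width: 0.5
```

Run:
```python
from h import *
np.set_printoptions(precision=2,suppress=True)
s=read_state();print(s['eef_pos'],s['force'],s['tool_rot'])
for n in("scene","side"): 
    im=get_image(n)[:,:,::-1]; cv2.imwrite(f"pics/{n}1.png",im)
    print(proj(calibration(n),[s['eef_pos'],s['eef_pos']*[1,1,0]+[0,0,73]]))
a=cv2.imread("pics/scene1.png")[180:300,240:370]; b=cv2.imread("pics/side1.png")[180:300,230:360]
cv2.imwrite("pics/c1.png",cv2.resize(np.hstack([a,b]),None,fx=3,fy=3,interpolation=cv2.INTER_CUBIC))
```

```text
[548.25  96.7   88.75] [-0.03  0.22 -0.15] [3.14 0.   2.82]
[[332.07 230.87]
 [331.87 236.75]]
[[296.01 232.61]
 [296.14 239.28]]
```

View pics/c1.png

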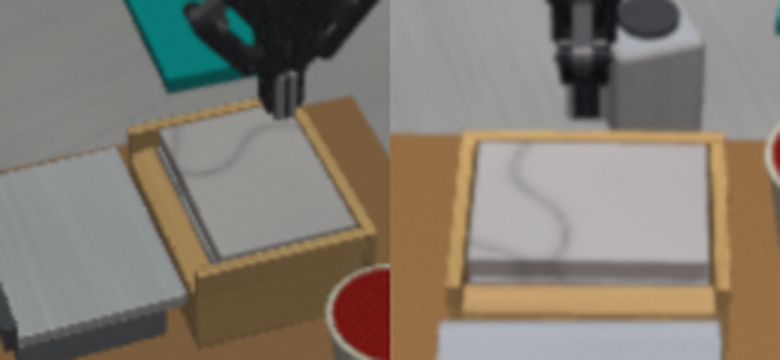

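Run:
```python
from h import *
np.set_printoptions(precision=2,suppress=True)
s=read_state();print(s['clock'],s['eef_pos'],s['force'],s['width'])
cs,cd=calibration("scene"),calibration("side")
print(tri(cs,[(336,218)],cd,[(294.5,219)]))
a,b=get_image("scene"),get_image("side")
for n,im in(("scene",a),("side",b)):
    o=cv2.imread(f"pics/{n}1.png")[:,:,::-1].astype(int); print(n,np.abs(im.astype(int)-o).max(), (np.abs(im.astype(int)-o).max(2)>40).sum())
```

```text
2.2 [548.78  96.82  89.5 ] [0.33 0.12 0.53] -0.03560486114974141
[[547.78 104.95 115.29   4.08]]
scene 36 0
side 22 0
```

Run:
```python
from h import *
a=cv2.imread("pics/scene1.png")[195:255,300:360]; b=cv2.imread("pics/side1.png")[195:255,265:325]
m=np.clip(np.hstack([a,b]).astype(float)*1.6,0,255).astype(np.uint8)
cv2.imwrite("pics/c2.png",cv2.resize(m,None,fx=6.5,fy=6.5,interpolation=cv2.INTER_NEAREST))
np.set_printoptions(precision=1,suppress=True)
cs,cd=calibration("scene"),calibration("side")
# mat corners, table level
print(tri(cs,[(195,246),(223,354)],cd,[(201,399),(397,402)]))
```

```text
[[ 333.6 -108.8    2.     6.9]
 [ 610.3 -205.1   -1.     1.6]]
```

View pics/c2.png

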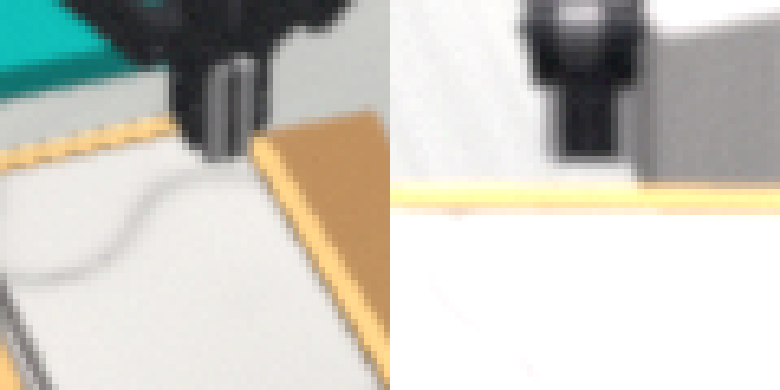

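The side view puts the fingertip end at (295.5,219.6) and the scene view at (334.6,219.6). That triangulates to z≈112, but the state says 89. The mat, slab and walls triangulate consistently, so I'll check this with the wrist camera before descending.

Run:
```python
from h import *
np.set_printoptions(precision=1,suppress=True)
s=read_state();c=calibration("wrist");im=get_image("wrist")[:,:,::-1].copy()
print(s['eef_pos'],c['origin'],c['attitude']);cv2.imwrite("pics/w2.png",im)
cs,cd=calibration("scene"),calibration("side")
T=tri(cs,[(334.6,219.6)],cd,[(295.5,219.6)]);print(T)
print(proj(c,[s['eef_pos'],T[0,:3],[467.9,57.7,73],[590,15.6,73],[621,104,73],[496,146,73]]))
```

```text
[548.8  96.8  89.6] [482.3 117.8 267.5] [-0.3  0.   1.3]
[[548.9 101.3 115.3   1.6]]
[[317.9 272.6]
 [327.3 290.2]
 [200.4 147.2]
 [215.6 358.9]
 [364.3 361.4]
 [375.1 145.7]]
```

View pics/w2.png

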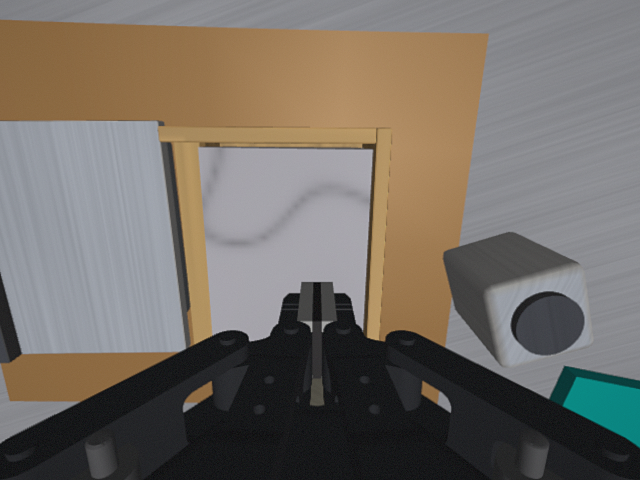

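The wrist view agrees on the slab, with front and back corners at (199,148) and (372,148) against predictions of (200,147) and (375,146). The tip shows at row 283, lower in the picture than a TCP at z=89.6 would put it. I'll go down carefully and measure the tip again by triangulation.

Request:
apply_moves(
  increments=[
    {"tx": 0,"ty": 0,"tz": -0.003,"rx": 0,"ry": 0,"rz": 0,"claw": 0.0},
    {"tx": 0,"ty": 0,"tz": -0.006,"rx": 0,"ry": 0,"rz": 0,"claw": 0.0},
    {"tx": 0,"ty": 0,"tz": -0.008,"rx": 0,"ry": 0,"rz": 0,"claw": 0.0},
    {"tx": 0,"ty": 0,"tz": -0.01,"rx": 0,"ry": 0,"rz": 0,"claw": 0.0},
    {"tx": 0,"ty": 0,"tz": -0.01,"rx": 0,"ry": 0,"rz": 0,"claw": 0.0},
  ],
)

```text
clock: 2.85
eef_pos: [547.7, 96.5, 78.2]
tool_rot: [-3.141, -0.001, 2.824]
force: [0.7, 0.0, 0.3]
width: 0.3
```

Run:
```python
from h import *
np.set_printoptions(precision=1,suppress=True)
s=read_state();print(s['eef_pos'],s['force'])
cs,cd=calibration("scene"),calibration("side"); tip={}
for n,c,x in(("scene",cs,335),("side",cd,295)):
    im=get_image(n);cv2.imwrite(f"pics/{n}2.png",im[:,:,::-1]);g=cv2.cvtColor(im,cv2.COLOR_RGB2GRAY)
    print(n,"rows 205..250 at col",x); print(g[205:250,x-6:x+7].min(1)); print(g[205:250,x])
e=s['eef_pos']
print(proj(cs,[e,e+[0,0,12],e+[0,0,24]]),proj(cd,[e,e+[0,0,12],e+[0,0,24]]))
c=calibration("wrist")
for z in(0,10,20,25):print(z,proj(c,[e+[-10.4,3.4,z]]))
```

```text
[547.7  96.5  78.2] [0.7 0.  0.3]
scene rows 205..250 at col 335
[ 20  21  24  25  25  26  24  24  23  24  26  33  29  25  22  31  45  54
  81 109 129 140 147 148 149 148 148 148 147 147 148 147 147 147 146 146
 146 146 146 146 145 146 147 146 146]
[ 22  22  36  70  68  48  40  43  41  41  39  44  47  45  46  44  45  54
 100 136 149 149 150 150 150 149 148 149 149 149 148 149 148 147 147 147
 146 146 146 147 147 147 148 148 147]
side rows 205..250 at col 295
[ 33  25  18  17  13   9  16  17  16  20  22  21  18  23  22  21  24  23
  40  85 128 141 150 174 180 181 180 180 179 179 178 179 179 179 180 179
 180 179 179 180 179 179 179 179 178]
[ 75  59  46  39  32  26  22  18  19  25  26  23  24  25  26  26  27  29
  40  86 128 144 154 175 180 182 181 181 182 180 181 181 180 181 181 182
 181 181 180 182 180 182 181 180 180]
[[331.7 234.7]
 [331.8 230.2]
 [332.  225.7]] [[295.8 237.2]
 [295.7 232.1]
 [295.6 226.9]]
0 [[317.6 252.6]]
10 [[317.6 258.8]]
20 [[317.7 265.7]]
25 [[317.7 269.5]]
```

Request:
apply_moves(
  increments=[
    {"tx": 0,"ty": 0,"tz": -0.002,"rx": 0,"ry": 0,"rz": 0,"claw": 0.0},
    {"tx": 0,"ty": 0,"tz": -0.004,"rx": 0,"ry": 0,"rz": 0,"claw": 0.0},
    {"tx": 0,"ty": 0,"tz": -0.005,"rx": 0,"ry": 0,"rz": 0,"claw": 0.0},
    {"tx": 0,"ty": 0,"tz": -0.006,"rx": 0,"ry": 0,"rz": 0,"claw": 0.0},
    {"tx": 0,"ty": 0,"tz": -0.006,"rx": 0,"ry": 0,"rz": 0,"claw": 0.0},
  ],
)

```text
clock: 3.45
eef_pos: [547.9, 96.6, 72.5]
tool_rot: [-3.141, -0.0, 2.824]
force: [-0.4, -0.1, 0.2]
width: 0.1
```

Request:
apply_moves(
  increments=[
    {"tx": 0,"ty": 0,"tz": -0.001,"rx": 0,"ry": 0,"rz": 0,"claw": 0.0},
    {"tx": 0,"ty": 0,"tz": -0.002,"rx": 0,"ry": 0,"rz": 0,"claw": 0.0},
    {"tx": 0,"ty": 0,"tz": -0.003,"rx": 0,"ry": 0,"rz": 0,"claw": 0.0},
    {"tx": 0,"ty": 0,"tz": -0.003,"rx": 0,"ry": 0,"rz": 0,"claw": 0.0},
  ],
)

```text
clock: 3.85
eef_pos: [547.9, 96.6, 69.5]
tool_rot: [-3.141, -0.0, 2.824]
force: [-0.1, 0.3, -0.1]
width: -0.3
```

Run:
```python
from h import *
np.set_printoptions(precision=1,suppress=True)
s=read_state();print(s['clock'],s['eef_pos'],s['force'])
A=[]
for n,x,y in(("scene",305,190),("side",265,190)):
    im=get_image(n)[:,:,::-1];cv2.imwrite(f"pics/{n}3.png",im);A.append(im[y:y+60,x:x+60])
cv2.imwrite("pics/c3.png",cv2.resize(np.hstack(A),None,fx=6.5,fy=6.5,interpolation=cv2.INTER_CUBIC))
```

```text
3.85 [547.9  96.6  69.5] [-0.1  0.3 -0.1]
```

View pics/c3.png

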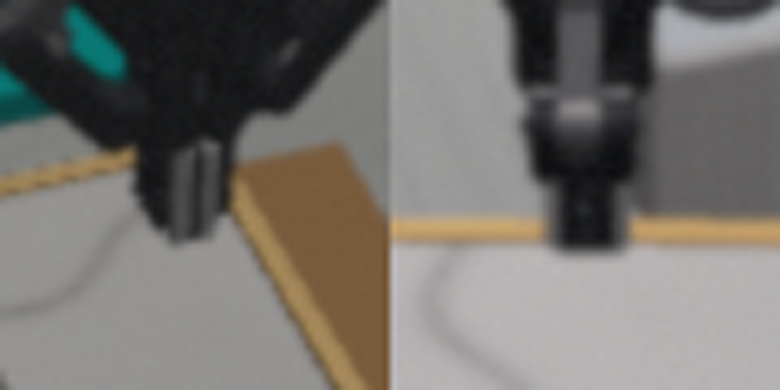

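The tip is at (334.7,226.9) in the scene view and (295.8,228.2) in the side view, about 26 mm above the slab. Contact should therefore come at a TCP z of about 43–47. I'll go down 14 mm, then feel for it.

Request:
apply_moves(
  increments=[
    {"tx": 0,"ty": 0,"tz": -0.003,"rx": 0,"ry": 0,"rz": 0,"claw": 0.0},
    {"tx": 0,"ty": 0,"tz": -0.006,"rx": 0,"ry": 0,"rz": 0,"claw": 0.0},
    {"tx": 0,"ty": 0,"tz": -0.009,"rx": 0,"ry": 0,"rz": 0,"claw": 0.0},
    {"tx": 0,"ty": 0,"tz": -0.011,"rx": 0,"ry": 0,"rz": 0,"claw": 0.0},
    {"tx": 0,"ty": 0,"tz": -0.013,"rx": 0,"ry": 0,"rz": 0,"claw": 0.0},
    {"tx": 0,"ty": 0,"tz": -0.014,"rx": 0,"ry": 0,"rz": 0,"claw": 0.0},
    {"tx": 0,"ty": 0,"tz": -0.014,"rx": 0,"ry": 0,"rz": 0,"claw": 0.0},
  ],
)

```text
clock: 4.65
eef_pos: [547.9, 96.6, 55.5]
tool_rot: [-3.141, -0.0, 2.824]
force: [0.0, -0.1, -0.0]
width: 0.1
```

Run:
```python
from h import *
np.set_printoptions(precision=1,suppress=True)
s=read_state();print(s['eef_pos'],s['force'])
for n,x in(("scene",335),("side",296)):
    g=cv2.cvtColor(get_image(n),cv2.COLOR_RGB2GRAY); print(n,g[222:248,x]); print(proj(calibration(n),[s['eef_pos']*[1,1,0]+[0,0,73]]))
```

```text
[547.9  96.6  55.5] [ 0.  -0.1 -0. ]
scene [ 45  46  46  49  50  51  51  51  52  67 126 146 148 149 148 148 148 148
 147 146 147 147 147 147 148 147]
[[331.7 236.7]]
side [ 22  22  22  24  22  24  25  22  26  26  25  42  90 143 172 181 181 180
 180 180 180 182 181 181 181 180]
[[296.  239.4]]
```

Request:
apply_moves(
  increments=[
    {"tx": 0,"ty": 0,"tz": -0.002,"rx": 0,"ry": 0,"rz": 0,"claw": 0.0},
    {"tx": 0,"ty": 0,"tz": -0.004,"rx": 0,"ry": 0,"rz": 0,"claw": 0.0},
    {"tx": 0,"ty": 0,"tz": -0.005,"rx": 0,"ry": 0,"rz": 0,"claw": 0.0},
    {"tx": 0,"ty": 0,"tz": -0.006,"rx": 0,"ry": 0,"rz": 0,"claw": 0.0},
    {"tx": 0,"ty": 0,"tz": -0.006,"rx": 0,"ry": 0,"rz": 0,"claw": 0.0},
  ],
)

```text
clock: 5.25
eef_pos: [547.9, 96.6, 49.4]
tool_rot: [-3.141, -0.0, 2.824]
force: [0.4, -0.1, -0.9]
width: 0.1
```

Request:
apply_moves(
  increments=[
    {"tx": 0,"ty": 0,"tz": -0.0007,"rx": 0,"ry": 0,"rz": 0,"claw": 0.0},
    {"tx": 0,"ty": 0,"tz": -0.0014,"rx": 0,"ry": 0,"rz": 0,"claw": 0.0},
    {"tx": 0,"ty": 0,"tz": -0.002,"rx": 0,"ry": 0,"rz": 0,"claw": 0.0},
    {"tx": 0,"ty": 0,"tz": -0.002,"rx": 0,"ry": 0,"rz": 0,"claw": 0.0},
  ],
)

```text
clock: 5.65
eef_pos: [548.0, 96.6, 47.5]
tool_rot: [-3.142, -0.0, 2.824]
force: [-0.5, 0.0, 0.6]
width: -0.3
```

Request:
apply_moves(
  increments=[
    {"tx": 0,"ty": 0,"tz": -0.0007,"rx": 0,"ry": 0,"rz": 0,"claw": 0.0},
    {"tx": 0,"ty": 0,"tz": -0.0014,"rx": 0,"ry": 0,"rz": 0,"claw": 0.0},
    {"tx": 0,"ty": 0,"tz": -0.002,"rx": 0,"ry": 0,"rz": 0,"claw": 0.0},
    {"tx": 0,"ty": 0,"tz": -0.002,"rx": 0,"ry": 0,"rz": 0,"claw": 0.0},
  ],
)

```text
clock: 6.05
eef_pos: [548.0, 96.6, 45.5]
tool_rot: [-3.142, -0.0, 2.824]
force: [0.0, 0.0, 0.4]
width: -0.3
```

Run:
```python
from h import *
np.set_printoptions(precision=1,suppress=True)
s=read_state();print(s['eef_pos'],s['force'])
for n,x in(("scene",335),("side",296)):
    g=cv2.cvtColor(get_image(n),cv2.COLOR_RGB2GRAY); print(n,g[226:248,x])
```

```text
[548.   96.6  45.5] [0.  0.  0.4]
scene [ 50  52  51  51  49  49  52  54  56  83 131 146 148 148 147 147 147 147
 148 148 148 147]
side [ 27  20  25  25  25  24  24  24  25  23  25  35  75 131 170 180 181 180
 180 182 180 181]
```

Request:
apply_moves(
  increments=[
    {"tx": 0,"ty": 0,"tz": -0.0006,"rx": 0,"ry": 0,"rz": 0,"claw": 0.0},
    {"tx": 0,"ty": 0,"tz": -0.0012,"rx": 0,"ry": 0,"rz": 0,"claw": 0.0},
    {"tx": 0,"ty": 0,"tz": -0.0018,"rx": 0,"ry": 0,"rz": 0,"claw": 0.0},
    {"tx": 0,"ty": 0,"tz": -0.0018,"rx": 0,"ry": 0,"rz": 0,"claw": 0.0},
  ],
)

```text
clock: 6.55
eef_pos: [548.0, 96.6, 43.7]
tool_rot: [-3.142, -0.0, 2.824]
force: [0.6, -0.1, -0.1]
width: -0.2
```

Request:
apply_moves(
  increments=[
    {"tx": 0,"ty": 0,"tz": -0.0006,"rx": 0,"ry": 0,"rz": 0,"claw": 0.0},
    {"tx": 0,"ty": 0,"tz": -0.0012,"rx": 0,"ry": 0,"rz": 0,"claw": 0.0},
    {"tx": 0,"ty": 0,"tz": -0.0018,"rx": 0,"ry": 0,"rz": 0,"claw": 0.0},
    {"tx": 0,"ty": 0,"tz": -0.0018,"rx": 0,"ry": 0,"rz": 0,"claw": 0.0},
  ],
)

```text
clock: 6.95
eef_pos: [547.9, 96.6, 41.9]
tool_rot: [-3.141, -0.0, 2.824]
force: [-1.3, 0.4, 0.3]
width: 0.0
```

Request:
apply_moves(
  increments=[
    {"tx": 0,"ty": 0,"tz": -0.0006,"rx": 0,"ry": 0,"rz": 0,"claw": 0.0},
    {"tx": 0,"ty": 0,"tz": -0.0012,"rx": 0,"ry": 0,"rz": 0,"claw": 0.0},
    {"tx": 0,"ty": 0,"tz": -0.0016,"rx": 0,"ry": 0,"rz": 0,"claw": 0.0},
    {"tx": 0,"ty": 0,"tz": -0.0016,"rx": 0,"ry": 0,"rz": 0,"claw": 0.0},
  ],
)

```text
clock: 7.35
eef_pos: [548.0, 96.6, 40.4]
tool_rot: [-3.142, -0.0, 2.824]
force: [-0.2, -0.4, 0.9]
width: 0.1
```

Run:
```python
from h import *
np.set_printoptions(precision=1,suppress=True)
s=read_state();print(s['eef_pos'],s['force'],s['tau'])
c=calibration("wrist");print(c['origin'])
for n,x in(("scene",335),("side",296)):
    im=get_image(n);cv2.imwrite(f"pics/{n}5.png",im[:,:,::-1]);g=cv2.cvtColor(im,cv2.COLOR_RGB2GRAY); print(n,g[226:248,x])
```

```text
[548.   96.6  40.4] [-0.2 -0.4  0.9] [  0.  -52.6   1.4 -11.4   0.   -0.    0. ]
[481.9 117.7 218.4]
scene [ 49  49  50  50  52  51  51  54  54  54  56  81 131 146 146 146 147 148
 147 148 148 148]
side [ 43  35  28  24  19  26  26  22  26  23  26  24  27  31  63 116 160 178
 181 181 181 180]
```

Run:
```python
from h import *
np.set_printoptions(precision=1,suppress=True)
cs,cd=calibration("scene"),calibration("side")
for z in(40.4,):print(tri(cs,[(335,237.8),(334,237.8)],cd,[(296,240.6),(295.5,240.6)]))
print(onplane(cs,[(335,237.8)],73),onplane(cd,[(296,240.6)],73))
a=cv2.imread("pics/scene5.png")[205:265,305:365];b=cv2.imread("pics/side5.png")[205:265,265:325]
cv2.imwrite("pics/c5.png",cv2.resize(np.hstack([a,b]),None,fx=6.5,fy=6.5,interpolation=cv2.INTER_CUBIC))
```

```text
[[549.3 103.3  65.4   3.2]
 [548.2 101.9  66.1   1.9]]
[[554.5  99.7  73. ]] [[547.1  93.8  73. ]]
```

View pics/c5.png

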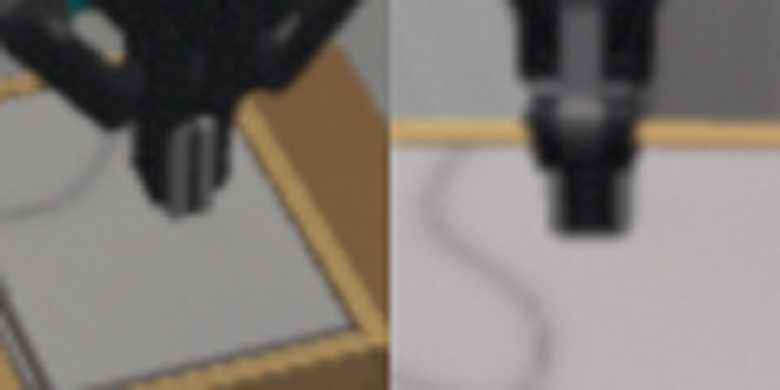

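The tip now shows at (334.2,238.1) and (295.8,241.3). Allowing for its near edges it is still about 4 mm above the slab, so the real finger end stands well behind the reported TCP. I'll keep feeling downwards in small steps.

Request:
apply_moves(
  increments=[
    {"tx": 0,"ty": 0,"tz": -0.0006,"rx": 0,"ry": 0,"rz": 0,"claw": 0.0},
    {"tx": 0,"ty": 0,"tz": -0.0012,"rx": 0,"ry": 0,"rz": 0,"claw": 0.0},
    {"tx": 0,"ty": 0,"tz": -0.0018,"rx": 0,"ry": 0,"rz": 0,"claw": 0.0},
    {"tx": 0,"ty": 0,"tz": -0.0018,"rx": 0,"ry": 0,"rz": 0,"claw": 0.0},
  ],
)

```text
clock: 7.85
eef_pos: [548.1, 96.6, 39.4]
tool_rot: [3.141, 0.0, 2.824]
force: [-2.2, -0.2, 6.6]
width: -0.0
```

Contact: 6.6 N. I'll press to about 12 N, then begin sliding.

Request:
apply_moves(
  increments=[
    {"tx": 0,"ty": 0,"tz": -0.0005,"rx": 0,"ry": 0,"rz": 0,"claw": 0.0},
    {"tx": 0,"ty": 0,"tz": -0.0009,"rx": 0,"ry": 0,"rz": 0,"claw": 0.0},
    {"tx": 0,"ty": 0,"tz": -0.0009,"rx": 0,"ry": 0,"rz": 0,"claw": 0.0},
  ],
)

```text
clock: 8.15
eef_pos: [548.1, 96.6, 39.4]
tool_rot: [3.141, 0.0, 2.824]
force: [-3.4, -0.7, 15.0]
width: 0.1
```

Request:
apply_moves(
  increments=[
    {"tx": -0.0003,"ty": -0.0008,"tz": 0.0002,"rx": 0,"ry": 0,"rz": 0,"claw": 0.0},
    {"tx": -0.0006,"ty": -0.0018,"tz": 0.0002,"rx": 0,"ry": 0,"rz": 0,"claw": 0.0},
    {"tx": -0.0009,"ty": -0.0028,"tz": 0.0002,"rx": 0,"ry": 0,"rz": 0,"claw": 0.0},
    {"tx": -0.0013,"ty": -0.0038,"tz": 0.0002,"rx": 0,"ry": 0,"rz": 0,"claw": 0.0},
    {"tx": -0.0016,"ty": -0.0048,"tz": 0.0002,"rx": 0,"ry": 0,"rz": 0,"claw": 0.0},
    {"tx": -0.0019,"ty": -0.0058,"tz": 0.0002,"rx": 0,"ry": 0,"rz": 0,"claw": 0.0},
  ],
)

```text
clock: 8.75
eef_pos: [548.3, 93.0, 39.4]
tool_rot: [3.137, 0.003, 2.825]
force: [0.6, 3.9, 8.7]
width: 0.0
```

```bash
cat > edge.py <<'E'
from h import *
np.set_printoptions(precision=1,suppress=True)
s=read_state();print(s['clock'],s['eef_pos'],s['force'],s['torque'])
cd=calibration("side");im=get_image("side");cv2.imwrite("pics/side_%d.png"%(s['clock']*100),im[:,:,::-1])
g=cv2.cvtColor(im,cv2.COLOR_RGB2GRAY)
E
cat > e2.py <<'E'
from edge import *
for x in (262,275,322,333): print(x,g[255:312,x])
E
python3 e2.py
python3 - <<'E'
import cv2
g=cv2.cvtColor(cv2.imread("pics/side0.png"),6)
for x in (262,275,322,333): print(x,g[255:290,x])
E
```

```text
8.75 [548.3  93.   39.4] [0.6 3.9 8.7] [ 0.8 -0.1 -0. ]
262 [180 179 179 179 177 177 171 167 161 161 167 170 155 124 107 103 103 104
 108 123 145 159 164 167 167 162 160 159 149 127 113 126 151 171 177 179
 180 178 177 178 177 177 176 176 179 178 177 176 176 176 177 177 177 176
 177 177 178]
275 [180 180 181 179 180 180 179 178 177 177 174 165 144 115  96  91  91  90
  95 113 140 158 165 167 167 165 161 159 148 127 114 126 150 171 177 181
 179 177 177 176 175 176 176 177 177 177 176 176 174 173 175 174 174 174
 176 177 177]
322 [179 180 180 180 180 180 181 181 182 182 181 182 177 158 127 110 106 105
 107 113 137 160 166 165 165 166 165 163 160 142 126 136 154 173 178 178
 178 177 174 174 173 174 175 174 173 175 176 176 174 175 178 178 177 176
 176 176 174]
333 [178 179 180 178 180 179 180 179 180 180 180 181 176 158 125 107 107 104
 106 114 139 160 165 163 165 164 164 164 160 141 123 130 155 172 178 178
 178 177 175 174 172 174 174 173 174 175 176 177 177 178 180 180 178 177
 176 175 175]
262 [171 170 171 169 167 162 157 153 157 159 156 134 107  99  99 100 108 132
 137 127 139 152 158 159 160 157 153 151 140 120 109 120 143 163 169]
275 [173 172 173 173 172 172 171 171 168 164 152 128  99  88  86  87  92 108
 119 120 136 151 158 160 160 157 155 151 142 119 108 121 143 163 171]
322 [172 171 172 173 173 171 174 173 174 172 173 161 135 109 100 101 103 111
 122 127 136 154 159 158 158 157 156 156 152 137 122 130 148 165 170]
333 [169 171 172 171 171 172 172 173 172 172 170 161 137 109 101 101 100 106
 123 132 139 153 158 157 156 158 157 157 152 134 115 125 146 165 170]
```

The slab follows: its front edge moved from row 267 to 268.3, with a drag of 3.9 N. Carrying on with a little more pressure.

Request:
apply_moves(
  increments=[
    {"tx": -0.0003,"ty": -0.0009,"tz": -0.0002,"rx": 0,"ry": 0,"rz": 0,"claw": 0.0},
    {"tx": -0.0006,"ty": -0.0018,"tz": -0.0004,"rx": 0,"ry": 0,"rz": 0,"claw": 0.0},
    {"tx": -0.0009,"ty": -0.0028,"tz": -0.0004,"rx": 0,"ry": 0,"rz": 0,"claw": 0.0},
    {"tx": -0.0013,"ty": -0.0038,"tz": -0.0004,"rx": 0,"ry": 0,"rz": 0,"claw": 0.0},
    {"tx": -0.0016,"ty": -0.0048,"tz": -0.0004,"rx": 0,"ry": 0,"rz": 0,"claw": 0.0},
    {"tx": -0.0019,"ty": -0.0058,"tz": -0.0004,"rx": 0,"ry": 0,"rz": 0,"claw": 0.0},
    {"tx": -0.0022,"ty": -0.0067,"tz": -0.0004,"rx": 0,"ry": 0,"rz": 0,"claw": 0.0},
    {"tx": -0.0025,"ty": -0.0076,"tz": -0.0004,"rx": 0,"ry": 0,"rz": 0,"claw": 0.0},
  ],
)

```text
clock: 9.6
eef_pos: [546.7, 85.7, 39.4]
tool_rot: [3.137, 0.005, 2.825]
force: [1.0, 2.9, 10.3]
width: 0.0
```

Request:
apply_moves(
  increments=[
    {"tx": -0.0003,"ty": -0.001,"tz": -0.0002,"rx": 0,"ry": 0,"rz": 0,"claw": 0.0},
    {"tx": -0.0007,"ty": -0.002,"tz": -0.0002,"rx": 0,"ry": 0,"rz": 0,"claw": 0.0},
    {"tx": -0.001,"ty": -0.003,"tz": -0.0002,"rx": 0,"ry": 0,"rz": 0,"claw": 0.0},
    {"tx": -0.0013,"ty": -0.004,"tz": -0.0002,"rx": 0,"ry": 0,"rz": 0,"claw": 0.0},
    {"tx": -0.0017,"ty": -0.005,"tz": -0.0002,"rx": 0,"ry": 0,"rz": 0,"claw": 0.0},
    {"tx": -0.002,"ty": -0.006,"tz": -0.0002,"rx": 0,"ry": 0,"rz": 0,"claw": 0.0},
    {"tx": -0.0023,"ty": -0.007,"tz": -0.0002,"rx": 0,"ry": 0,"rz": 0,"claw": 0.0},
    {"tx": -0.0027,"ty": -0.008,"tz": -0.0002,"rx": 0,"ry": 0,"rz": 0,"claw": 0.0},
    {"tx": -0.003,"ty": -0.009,"tz": -0.0002,"rx": 0,"ry": 0,"rz": 0,"claw": 0.0},
    {"tx": -0.0033,"ty": -0.01,"tz": -0.0002,"rx": 0,"ry": 0,"rz": 0,"claw": 0.0},
  ],
)

```text
clock: 10.6
eef_pos: [543.8, 75.8, 39.4]
tool_rot: [3.136, 0.006, 2.825]
force: [1.4, 3.9, 11.6]
width: 0.1
```

```bash
python3 e2.py
```

```text
10.6 [543.8  75.8  39.4] [ 1.4  3.9 11.6] [ 0.9 -0.2  0. ]
262 [181 181 181 181 180 180 180 179 180 179 180 179 178 177 173 167 162 162
 166 171 165 140 114 105 105 105 112 134 143 125 114 128 151 172 178 180
 180 179 179 179 178 178 177 177 178 178 177 178 176 176 176 178 178 177
 180 179 180]
275 [177 180 181 181 181 182 182 181 182 180 182 181 180 180 181 179 180 177
 173 167 150 122  98  91  90  90 100 125 142 125 114 126 150 172 179 181
 181 179 176 179 178 178 177 177 178 177 177 176 175 175 176 175 175 177
 176 179 178]
322 [181 180 179 179 180 180 181 180 181 180 181 181 182 182 181 182 182 182
 182 182 179 162 134 112 107 106 110 125 142 138 128 136 157 173 178 179
 179 176 177 174 175 174 176 175 175 176 177 177 175 177 179 181 177 178
 177 176 175]
333 [179 179 179 179 179 179 180 179 179 180 180 180 179 181 181 182 181 181
 181 181 178 164 135 112 106 107 109 119 137 137 122 130 155 174 178 179
 179 177 175 174 175 175 176 176 174 175 177 176 178 177 181 181 179 178
 179 175 176]
```

Request:
apply_moves(
  increments=[
    {"tx": -0.0003,"ty": -0.001,"tz": -0.0001,"rx": 0,"ry": 0,"rz": 0,"claw": 0.0},
    {"tx": -0.0007,"ty": -0.002,"tz": -0.0001,"rx": 0,"ry": 0,"rz": 0,"claw": 0.0},
    {"tx": -0.001,"ty": -0.003,"tz": -0.0001,"rx": 0,"ry": 0,"rz": 0,"claw": 0.0},
    {"tx": -0.0013,"ty": -0.004,"tz": -0.0001,"rx": 0,"ry": 0,"rz": 0,"claw": 0.0},
    {"tx": -0.0017,"ty": -0.005,"tz": -0.0001,"rx": 0,"ry": 0,"rz": 0,"claw": 0.0},
    {"tx": -0.002,"ty": -0.006,"tz": -0.0001,"rx": 0,"ry": 0,"rz": 0,"claw": 0.0},
    {"tx": -0.0023,"ty": -0.007,"tz": -0.0001,"rx": 0,"ry": 0,"rz": 0,"claw": 0.0},
    {"tx": -0.0027,"ty": -0.008,"tz": -0.0001,"rx": 0,"ry": 0,"rz": 0,"claw": 0.0},
    {"tx": -0.003,"ty": -0.009,"tz": -0.0001,"rx": 0,"ry": 0,"rz": 0,"claw": 0.0},
    {"tx": -0.0033,"ty": -0.01,"tz": -0.0001,"rx": 0,"ry": 0,"rz": 0,"claw": 0.0},
    {"tx": -0.0037,"ty": -0.011,"tz": -0.0001,"rx": 0,"ry": 0,"rz": 0,"claw": 0.0},
    {"tx": -0.004,"ty": -0.012,"tz": -0.0001,"rx": 0,"ry": 0,"rz": 0,"claw": 0.0},
  ],
)

```text
clock: 11.85
eef_pos: [540.1, 63.8, 39.4]
tool_rot: [3.136, 0.006, 2.825]
force: [1.3, 3.7, 13.1]
width: -0.2
```

Request:
apply_moves(
  increments=[
    {"tx": -0.0003,"ty": -0.001,"tz": 0,"rx": 0,"ry": 0,"rz": 0,"claw": 0.0},
    {"tx": -0.0007,"ty": -0.002,"tz": 0,"rx": 0,"ry": 0,"rz": 0,"claw": 0.0},
    {"tx": -0.001,"ty": -0.003,"tz": 0,"rx": 0,"ry": 0,"rz": 0,"claw": 0.0},
    {"tx": -0.0013,"ty": -0.004,"tz": 0,"rx": 0,"ry": 0,"rz": 0,"claw": 0.0},
    {"tx": -0.0017,"ty": -0.005,"tz": 0,"rx": 0,"ry": 0,"rz": 0,"claw": 0.0},
    {"tx": -0.002,"ty": -0.006,"tz": 0,"rx": 0,"ry": 0,"rz": 0,"claw": 0.0},
    {"tx": -0.0023,"ty": -0.007,"tz": 0,"rx": 0,"ry": 0,"rz": 0,"claw": 0.0},
    {"tx": -0.0027,"ty": -0.008,"tz": 0,"rx": 0,"ry": 0,"rz": 0,"claw": 0.0},
    {"tx": -0.003,"ty": -0.009,"tz": 0,"rx": 0,"ry": 0,"rz": 0,"claw": 0.0},
    {"tx": -0.0033,"ty": -0.01,"tz": 0,"rx": 0,"ry": 0,"rz": 0,"claw": 0.0},
  ],
)

```text
clock: 12.85
eef_pos: [536.8, 53.8, 39.4]
tool_rot: [3.136, 0.006, 2.825]
force: [1.0, 4.3, 12.9]
width: -0.1
```

Request:
apply_moves(
  increments=[
    {"tx": -0.0003,"ty": -0.001,"tz": 0,"rx": 0,"ry": 0,"rz": 0,"claw": 0.0},
    {"tx": -0.0007,"ty": -0.002,"tz": 0,"rx": 0,"ry": 0,"rz": 0,"claw": 0.0},
    {"tx": -0.001,"ty": -0.003,"tz": 0,"rx": 0,"ry": 0,"rz": 0,"claw": 0.0},
    {"tx": -0.0013,"ty": -0.004,"tz": 0,"rx": 0,"ry": 0,"rz": 0,"claw": 0.0},
    {"tx": -0.0017,"ty": -0.005,"tz": 0,"rx": 0,"ry": 0,"rz": 0,"claw": 0.0},
    {"tx": -0.002,"ty": -0.006,"tz": 0,"rx": 0,"ry": 0,"rz": 0,"claw": 0.0},
    {"tx": -0.0023,"ty": -0.007,"tz": 0,"rx": 0,"ry": 0,"rz": 0,"claw": 0.0},
    {"tx": -0.0027,"ty": -0.008,"tz": 0,"rx": 0,"ry": 0,"rz": 0,"claw": 0.0},
  ],
)

```text
clock: 13.65
eef_pos: [534.2, 45.7, 39.4]
tool_rot: [3.136, 0.006, 2.825]
force: [1.3, 3.3, 12.1]
width: 0.1
```

```bash
python3 e2.py
```

```text
13.65 [534.2  45.7  39.4] [ 1.3  3.3 12.1] [ 1.  -0.3  0. ]
262 [185 185 184 184 184 184 183 181 183 183 183 183 182 182 181 184 182 182
 181 182 181 181 181 181 182 181 179 179 178 175 168 161 161 165 172 172
 147 117 105 104 105 116 150 173 179 180 180 179 177 178 178 178 177 179
 179 181 181]
275 [178 179 180 180 180 181 177 174 171 168 162 161 163 170 176 180 180 181
 182 183 183 182 182 182 182 184 181 182 183 183 180 182 180 177 171 159
 134 102  92  91  92 102 133 162 175 179 178 178 176 176 177 177 177 177
 178 179 180]
322 [181 180 181 181 181 182 181 181 183 181 181 181 180 182 181 181 181 181
 181 182 183 182 182 182 182 184 183 182 182 182 184 183 182 184 183 182
 170 142 117 108 107 110 123 149 171 177 178 177 177 178 180 180 179 179
 178 177 177]
333 [181 180 180 179 179 179 179 179 180 179 179 179 180 180 181 179 180 181
 180 180 181 181 180 181 182 182 182 181 181 182 182 182 182 183 182 181
 170 144 116 107 105 106 115 146 169 178 179 179 179 180 180 182 180 179
 180 177 177]
```

Request:
apply_moves(
  increments=[
    {"tx": -0.0003,"ty": -0.001,"tz": 0,"rx": 0,"ry": 0,"rz": 0,"claw": 0.0},
    {"tx": -0.0007,"ty": -0.002,"tz": 0,"rx": 0,"ry": 0,"rz": 0,"claw": 0.0},
    {"tx": -0.001,"ty": -0.003,"tz": 0,"rx": 0,"ry": 0,"rz": 0,"claw": 0.0},
    {"tx": -0.0013,"ty": -0.004,"tz": 0,"rx": 0,"ry": 0,"rz": 0,"claw": 0.0},
    {"tx": -0.0017,"ty": -0.005,"tz": 0,"rx": 0,"ry": 0,"rz": 0,"claw": 0.0},
    {"tx": -0.002,"ty": -0.006,"tz": 0,"rx": 0,"ry": 0,"rz": 0,"claw": 0.0},
    {"tx": -0.0023,"ty": -0.007,"tz": 0,"rx": 0,"ry": 0,"rz": 0,"claw": 0.0},
  ],
)

```text
clock: 14.4
eef_pos: [532.0, 38.7, 39.5]
tool_rot: [3.136, 0.007, 2.825]
force: [1.5, 4.7, 15.1]
width: -0.1
```

Request:
apply_moves(
  increments=[
    {"tx": -0.0003,"ty": -0.001,"tz": 0.0002,"rx": 0,"ry": 0,"rz": 0,"claw": 0.0},
    {"tx": -0.0007,"ty": -0.002,"tz": 0.0002,"rx": 0,"ry": 0,"rz": 0,"claw": 0.0},
    {"tx": -0.001,"ty": -0.003,"tz": 0.0002,"rx": 0,"ry": 0,"rz": 0,"claw": 0.0},
    {"tx": -0.0013,"ty": -0.004,"tz": 0.0002,"rx": 0,"ry": 0,"rz": 0,"claw": 0.0},
    {"tx": -0.0017,"ty": -0.005,"tz": 0.0002,"rx": 0,"ry": 0,"rz": 0,"claw": 0.0},
  ],
)

```text
clock: 14.9
eef_pos: [529.8, 33.0, 39.4]
tool_rot: [3.137, 0.006, 2.825]
force: [1.0, 2.8, 12.0]
width: -0.1
```

Request:
apply_moves(
  increments=[
    {"tx": -0.0003,"ty": -0.001,"tz": 0.0,"rx": 0,"ry": 0,"rz": 0,"claw": 0.0},
    {"tx": -0.0007,"ty": -0.002,"tz": 0.0,"rx": 0,"ry": 0,"rz": 0,"claw": 0.0},
    {"tx": -0.001,"ty": -0.003,"tz": 0.0,"rx": 0,"ry": 0,"rz": 0,"claw": 0.0},
    {"tx": -0.0013,"ty": -0.004,"tz": 0.0,"rx": 0,"ry": 0,"rz": 0,"claw": 0.0},
    {"tx": -0.0017,"ty": -0.005,"tz": 0.0,"rx": 0,"ry": 0,"rz": 0,"claw": 0.0},
  ],
)

```text
clock: 15.4
eef_pos: [527.7, 27.8, 39.1]
tool_rot: [3.138, 0.005, 2.825]
force: [0.7, 3.5, 9.3]
width: -0.2
```

Pressure is easing off, so the slab is beginning to tip over the edge. I'll follow it down gently.

Request:
apply_moves(
  increments=[
    {"tx": -0.0003,"ty": -0.001,"tz": -0.0002,"rx": 0,"ry": 0,"rz": 0,"claw": 0.0},
    {"tx": -0.0007,"ty": -0.002,"tz": -0.0003,"rx": 0,"ry": 0,"rz": 0,"claw": 0.0},
    {"tx": -0.001,"ty": -0.003,"tz": -0.0004,"rx": 0,"ry": 0,"rz": 0,"claw": 0.0},
    {"tx": -0.0013,"ty": -0.004,"tz": -0.0005,"rx": 0,"ry": 0,"rz": 0,"claw": 0.0},
    {"tx": -0.0017,"ty": -0.005,"tz": -0.0006,"rx": 0,"ry": 0,"rz": 0,"claw": 0.0},
  ],
)

```text
clock: 15.9
eef_pos: [526.4, 23.2, 38.8]
tool_rot: [3.137, 0.006, 2.825]
force: [0.0, 4.1, 12.7]
width: 0.4
```

Request:
apply_moves(
  increments=[
    {"tx": -0.0003,"ty": -0.001,"tz": -0.0001,"rx": 0,"ry": 0,"rz": 0,"claw": 0.0},
    {"tx": -0.0007,"ty": -0.002,"tz": -0.0002,"rx": 0,"ry": 0,"rz": 0,"claw": 0.0},
    {"tx": -0.001,"ty": -0.003,"tz": -0.0003,"rx": 0,"ry": 0,"rz": 0,"claw": 0.0},
    {"tx": -0.0013,"ty": -0.004,"tz": -0.0003,"rx": 0,"ry": 0,"rz": 0,"claw": 0.0},
    {"tx": -0.0017,"ty": -0.005,"tz": -0.0004,"rx": 0,"ry": 0,"rz": 0,"claw": 0.0},
    {"tx": -0.002,"ty": -0.006,"tz": -0.0004,"rx": 0,"ry": 0,"rz": 0,"claw": 0.0},
  ],
)

```text
clock: 16.5
eef_pos: [524.7, 17.3, 38.5]
tool_rot: [3.137, 0.006, 2.825]
force: [1.7, 3.5, 12.9]
width: 0.0
```

```bash
python3 e2.py
```

```text
16.5 [524.7  17.3  38.5] [ 1.7  3.5 12.9] [ 0.9 -0.3 -0. ]
262 [184 183 183 184 185 183 185 187 186 188 188 187 187 186 186 187 186 184
 186 185 184 185 184 185 184 184 184 184 185 185 183 185 184 184 184 183
 183 183 183 183 183 184 182 182 180 178 174 167 159 161 169 172 156 129
 109 104 104]
275 [184 184 184 183 183 184 180 173 168 172 176 180 181 183 183 183 183 184
 184 183 182 180 178 174 169 164 162 164 172 177 180 183 183 184 184 183
 184 182 184 184 183 184 184 184 184 183 184 184 182 180 177 170 153 124
 100  91  91]
322 [183 182 184 182 183 183 184 184 184 185 183 184 184 183 184 183 183 183
 183 183 183 182 182 183 183 184 184 183 184 183 183 183 184 184 184 183
 184 184 183 184 185 185 184 184 185 185 185 185 186 186 185 186 180 158
 125 109 107]
333 [182 182 182 181 181 182 182 182 184 184 182 182 182 182 183 181 182 181
 181 182 181 182 182 180 182 182 180 182 182 181 183 183 183 183 182 182
 183 182 183 183 182 183 184 184 183 184 185 185 184 185 186 185 179 157
 125 109 107]
```

Request:
apply_moves(
  increments=[
    {"tx": -0.0003,"ty": -0.001,"tz": -0.0001,"rx": 0,"ry": 0,"rz": 0,"claw": 0.0},
    {"tx": -0.0007,"ty": -0.002,"tz": -0.0001,"rx": 0,"ry": 0,"rz": 0,"claw": 0.0},
    {"tx": -0.001,"ty": -0.003,"tz": -0.0002,"rx": 0,"ry": 0,"rz": 0,"claw": 0.0},
    {"tx": -0.0013,"ty": -0.004,"tz": -0.0003,"rx": 0,"ry": 0,"rz": 0,"claw": 0.0},
    {"tx": -0.0017,"ty": -0.005,"tz": -0.0003,"rx": 0,"ry": 0,"rz": 0,"claw": 0.0},
    {"tx": -0.002,"ty": -0.006,"tz": -0.0004,"rx": 0,"ry": 0,"rz": 0,"claw": 0.0},
  ],
)

```text
clock: 17.15
eef_pos: [522.9, 11.4, 38.3]
tool_rot: [3.137, 0.007, 2.825]
force: [1.2, 3.9, 16.0]
width: 0.2
```

Request:
apply_moves(
  increments=[
    {"tx": -0.0003,"ty": -0.001,"tz": -0.0001,"rx": 0,"ry": 0,"rz": 0,"claw": 0.0},
    {"tx": -0.0007,"ty": -0.002,"tz": -0.0001,"rx": 0,"ry": 0,"rz": 0,"claw": 0.0},
    {"tx": -0.001,"ty": -0.003,"tz": -0.0002,"rx": 0,"ry": 0,"rz": 0,"claw": 0.0},
    {"tx": -0.0013,"ty": -0.004,"tz": -0.0003,"rx": 0,"ry": 0,"rz": 0,"claw": 0.0},
    {"tx": -0.0017,"ty": -0.005,"tz": -0.0003,"rx": 0,"ry": 0,"rz": 0,"claw": 0.0},
  ],
)

```text
clock: 17.65
eef_pos: [521.4, 6.6, 38.1]
tool_rot: [3.136, 0.007, 2.826]
force: [1.1, 4.6, 16.1]
width: 0.1
```

Request:
apply_moves(
  increments=[
    {"tx": -0.0003,"ty": -0.001,"tz": 0.0002,"rx": 0,"ry": 0,"rz": 0,"claw": 0.0},
    {"tx": -0.0007,"ty": -0.002,"tz": 0.0002,"rx": 0,"ry": 0,"rz": 0,"claw": 0.0},
    {"tx": -0.001,"ty": -0.003,"tz": 0.0001,"rx": 0,"ry": 0,"rz": 0,"claw": 0.0},
    {"tx": -0.0013,"ty": -0.004,"tz": 0.0001,"rx": 0,"ry": 0,"rz": 0,"claw": 0.0},
    {"tx": -0.0017,"ty": -0.005,"tz": 0.0001,"rx": 0,"ry": 0,"rz": 0,"claw": 0.0},
  ],
)

```text
clock: 18.15
eef_pos: [517.1, -0.5, 36.7]
tool_rot: [3.14, 0.003, 2.824]
force: [0.6, 1.1, 4.0]
width: -0.2
```

The tail has dropped off the stack (z down 1.4 mm, force 4 N). I'll press back to about 11 N and check the slab.

Request:
apply_moves(
  increments=[
    {"tx": 0,"ty": 0,"tz": -0.0004,"rx": 0,"ry": 0,"rz": 0,"claw": 0.0},
    {"tx": 0,"ty": 0,"tz": -0.0008,"rx": 0,"ry": 0,"rz": 0,"claw": 0.0},
    {"tx": 0,"ty": 0,"tz": -0.0008,"rx": 0,"ry": 0,"rz": 0,"claw": 0.0},
  ],
)

```text
clock: 18.45
eef_pos: [516.9, -0.8, 36.5]
tool_rot: [3.141, 0.003, 2.824]
force: [-1.5, 0.2, 13.7]
width: 0.3
```

```bash
cat > e3.py <<'E'
from edge import *
for x in (256,272,320,330): print(x,g[300:345,x])
E
python3 e3.py
```

```text
18.45 [516.9  -0.8  36.5] [-1.5  0.2 13.7] [0.1 0.2 0. ]
256 [184 183 184 183 183 183 183 180 178 174 166 163 166 170 175 180 172 144
 114 105 105 109 129 160 175 177 175 173 176 178 176 174 173 175 177 176
 174 175 164 120  81  74  72  70  65]
272 [185 186 184 185 186 185 184 185 184 183 184 184 182 180 176 168 156 126
  99  93  93  92 110 149 170 173 171 172 175 176 175 173 171 172 175 175
 172 174 162 116  80  73  72  70  60]
320 [186 186 185 185 185 185 186 184 185 185 185 186 187 187 185 187 183 163
 132 113 108 109 117 142 166 177 179 177 178 181 184 181 177 177 177 178
 176 178 167 125  86  74  73  71  59]
330 [183 184 184 184 185 183 184 185 186 184 184 186 185 185 186 185 182 163
 133 113 108 108 114 136 162 174 178 177 179 181 183 181 179 177 176 176
 179 174 148 107  80  73  73  71  57]
```

Both ends of the front edge sit at about row 323, so the slab is square. The stop bar's inner top edge is at row 339, leaving about 33 mm to go.

Request:
apply_moves(
  increments=[
    {"tx": -0.0003,"ty": -0.001,"tz": 0,"rx": 0,"ry": 0,"rz": 0,"claw": 0.0},
    {"tx": -0.0006,"ty": -0.002,"tz": 0,"rx": 0,"ry": 0,"rz": 0,"claw": 0.0},
    {"tx": -0.001,"ty": -0.003,"tz": 0,"rx": 0,"ry": 0,"rz": 0,"claw": 0.0},
    {"tx": -0.0013,"ty": -0.004,"tz": 0,"rx": 0,"ry": 0,"rz": 0,"claw": 0.0},
    {"tx": -0.0016,"ty": -0.005,"tz": 0,"rx": 0,"ry": 0,"rz": 0,"claw": 0.0},
    {"tx": -0.002,"ty": -0.006,"tz": 0,"rx": 0,"ry": 0,"rz": 0,"claw": 0.0},
    {"tx": -0.0023,"ty": -0.007,"tz": 0,"rx": 0,"ry": 0,"rz": 0,"claw": 0.0},
    {"tx": -0.0026,"ty": -0.008,"tz": 0,"rx": 0,"ry": 0,"rz": 0,"claw": 0.0},
  ],
)

```text
clock: 19.3
eef_pos: [513.9, -7.9, 35.4]
tool_rot: [3.14, 0.001, 2.825]
force: [1.3, 2.0, 6.0]
width: 0.1
```

```bash
python3 e3.py
```

```text
19.3 [513.9  -7.9  35.4] [1.3 2.  6. ] [ 0.5 -0.2  0. ]
256 [185 185 184 184 184 183 185 184 184 183 181 179 177 169 166 165 168 175
 178 174 147 120 109 106 107 117 144 166 175 177 176 174 174 174 178 177
 175 176 166 119  82  74  71  70  63]
272 [184 185 185 184 185 185 184 185 184 185 184 185 184 183 184 183 182 178
 173 160 132 105  95  92  94 103 135 161 174 176 173 172 171 173 176 176
 172 173 161 117  80  71  73  69  60]
320 [185 185 185 184 186 184 185 185 186 186 186 186 186 185 187 185 186 186
 186 184 172 142 116 109 108 111 129 157 175 182 183 182 178 177 177 178
 179 179 167 125  86  74  73  71  59]
330 [183 183 185 184 184 184 184 184 184 184 185 185 185 185 185 186 186 186
 186 184 171 139 116 108 108 110 128 159 175 181 183 182 178 176 176 177
 177 174 148 107  79  74  73  71  58]
```

Request:
apply_moves(
  increments=[
    {"tx": 0,"ty": 0,"tz": -0.0004,"rx": 0,"ry": 0,"rz": 0,"claw": 0.0},
    {"tx": -0.0003,"ty": -0.001,"tz": -0.0007,"rx": 0,"ry": 0,"rz": 0,"claw": 0.0},
    {"tx": -0.0006,"ty": -0.002,"tz": -0.0008,"rx": 0,"ry": 0,"rz": 0,"claw": 0.0},
    {"tx": -0.001,"ty": -0.003,"tz": -0.0008,"rx": 0,"ry": 0,"rz": 0,"claw": 0.0},
    {"tx": -0.0013,"ty": -0.004,"tz": -0.0008,"rx": 0,"ry": 0,"rz": 0,"claw": 0.0},
    {"tx": -0.0016,"ty": -0.005,"tz": -0.0008,"rx": 0,"ry": 0,"rz": 0,"claw": 0.0},
  ],
)

```text
clock: 19.95
eef_pos: [513.4, -12.1, 35.4]
tool_rot: [3.139, 0.003, 2.825]
force: [1.9, 4.0, 11.7]
width: -0.0
```

Request:
apply_moves(
  increments=[
    {"tx": -0.0003,"ty": -0.001,"tz": 0,"rx": 0,"ry": 0,"rz": 0,"claw": 0.0},
    {"tx": -0.0006,"ty": -0.002,"tz": 0,"rx": 0,"ry": 0,"rz": 0,"claw": 0.0},
    {"tx": -0.001,"ty": -0.003,"tz": 0,"rx": 0,"ry": 0,"rz": 0,"claw": 0.0},
    {"tx": -0.0013,"ty": -0.004,"tz": 0,"rx": 0,"ry": 0,"rz": 0,"claw": 0.0},
    {"tx": -0.0016,"ty": -0.005,"tz": 0,"rx": 0,"ry": 0,"rz": 0,"claw": 0.0},
    {"tx": -0.002,"ty": -0.006,"tz": 0,"rx": 0,"ry": 0,"rz": 0,"claw": 0.0},
    {"tx": -0.0023,"ty": -0.007,"tz": 0,"rx": 0,"ry": 0,"rz": 0,"claw": 0.0},
    {"tx": -0.0026,"ty": -0.008,"tz": 0,"rx": 0,"ry": 0,"rz": 0,"claw": 0.0},
  ],
)

```text
clock: 20.75
eef_pos: [511.0, -20.2, 35.4]
tool_rot: [3.139, 0.004, 2.825]
force: [0.9, 5.0, 11.8]
width: -0.3
```

```bash
python3 e3.py
```

```text
20.75 [511.  -20.2  35.4] [ 0.9  5.  11.8] [ 0.9 -0.2 -0. ]
256 [186 185 187 186 187 186 185 185 186 184 185 185 185 185 183 184 183 182
 178 174 167 164 166 171 178 180 172 139 114 108 107 107 122 160 177 177
 175 177 165 121  82  74  73  71  65]
272 [171 177 181 183 186 186 184 186 186 186 185 186 186 186 185 186 186 184
 185 185 185 183 183 180 176 169 155 123 100  92  93  93 111 152 174 177
 175 174 164 116  80  72  71  70  61]
320 [184 185 185 185 185 185 185 186 186 186 186 185 187 185 185 186 186 188
 188 187 186 187 187 187 187 187 181 155 124 113 109 110 118 148 170 178
 179 180 167 124  85  74  72  70  60]
330 [184 184 184 183 184 183 183 185 184 184 185 185 185 185 185 186 186 186
 186 186 186 187 187 187 186 186 180 154 124 110 109 110 118 146 169 176
 178 175 149 107  80  75  73  70  57]
```

About 17 mm left. I'll do another 10 mm, then close in slowly.

Request:
apply_moves(
  increments=[
    {"tx": -0.0003,"ty": -0.001,"tz": 0,"rx": 0,"ry": 0,"rz": 0,"claw": 0.0},
    {"tx": -0.0006,"ty": -0.002,"tz": 0,"rx": 0,"ry": 0,"rz": 0,"claw": 0.0},
    {"tx": -0.001,"ty": -0.003,"tz": 0,"rx": 0,"ry": 0,"rz": 0,"claw": 0.0},
    {"tx": -0.0013,"ty": -0.004,"tz": 0,"rx": 0,"ry": 0,"rz": 0,"claw": 0.0},
    {"tx": -0.0016,"ty": -0.005,"tz": 0,"rx": 0,"ry": 0,"rz": 0,"claw": 0.0},
    {"tx": -0.002,"ty": -0.006,"tz": 0,"rx": 0,"ry": 0,"rz": 0,"claw": 0.0},
    {"tx": -0.0023,"ty": -0.007,"tz": 0,"rx": 0,"ry": 0,"rz": 0,"claw": 0.0},
    {"tx": -0.0026,"ty": -0.008,"tz": 0,"rx": 0,"ry": 0,"rz": 0,"claw": 0.0},
    {"tx": -0.0029,"ty": -0.009,"tz": 0,"rx": 0,"ry": 0,"rz": 0,"claw": 0.0},
  ],
)

```text
clock: 21.7
eef_pos: [508.1, -29.2, 35.4]
tool_rot: [3.139, 0.004, 2.825]
force: [1.0, 3.8, 11.0]
width: -0.2
```

Request:
apply_moves(
  increments=[
    {"tx": -0.0002,"ty": -0.0005,"tz": 0,"rx": 0,"ry": 0,"rz": 0,"claw": 0.0},
    {"tx": -0.0003,"ty": -0.001,"tz": 0,"rx": 0,"ry": 0,"rz": 0,"claw": 0.0},
    {"tx": -0.0005,"ty": -0.0015,"tz": 0,"rx": 0,"ry": 0,"rz": 0,"claw": 0.0},
    {"tx": -0.0006,"ty": -0.002,"tz": 0,"rx": 0,"ry": 0,"rz": 0,"claw": 0.0},
    {"tx": -0.0008,"ty": -0.0025,"tz": 0,"rx": 0,"ry": 0,"rz": 0,"claw": 0.0},
    {"tx": -0.001,"ty": -0.003,"tz": 0,"rx": 0,"ry": 0,"rz": 0,"claw": 0.0},
    {"tx": -0.0011,"ty": -0.0035,"tz": 0,"rx": 0,"ry": 0,"rz": 0,"claw": 0.0},
    {"tx": -0.0013,"ty": -0.004,"tz": 0,"rx": 0,"ry": 0,"rz": 0,"claw": 0.0},
  ],
)

```text
clock: 22.5
eef_pos: [506.8, -33.2, 35.4]
tool_rot: [3.139, 0.004, 2.825]
force: [0.6, 4.5, 12.4]
width: -0.0
```

```bash
python3 e3.py
```

```text
22.5 [506.8 -33.2  35.4] [ 0.6  4.5 12.4] [ 0.9 -0.3  0. ]
256 [187 188 187 187 187 187 186 187 186 186 186 186 185 187 186 186 186 185
 185 186 184 185 185 184 183 180 176 171 166 165 170 175 180 177 153 123
 110 107 102  87  75  73  74  72  64]
272 [180 178 176 171 166 163 166 170 176 181 183 185 186 186 188 188 186 186
 186 186 186 185 186 186 186 186 185 186 185 184 182 179 173 161 137 108
  95  93  90  80  73  73  72  71  59]
320 [185 186 184 185 186 185 186 186 187 185 185 185 186 186 187 187 187 188
 186 187 187 186 187 188 186 188 188 187 188 189 188 188 188 185 168 138
 116 111 104  92  78  73  73  72  60]
330 [184 184 184 184 184 185 185 185 185 185 184 185 185 185 185 185 185 185
 186 185 187 186 186 187 186 187 186 186 187 189 187 188 189 185 169 136
 113 107  93  81  74  74  76  71  59]
```

Request:
apply_moves(
  increments=[
    {"tx": -0.0002,"ty": -0.0005,"tz": 0,"rx": 0,"ry": 0,"rz": 0,"claw": 0.0},
    {"tx": -0.0003,"ty": -0.001,"tz": 0,"rx": 0,"ry": 0,"rz": 0,"claw": 0.0},
    {"tx": -0.0005,"ty": -0.0015,"tz": 0,"rx": 0,"ry": 0,"rz": 0,"claw": 0.0},
    {"tx": -0.0006,"ty": -0.002,"tz": 0,"rx": 0,"ry": 0,"rz": 0,"claw": 0.0},
    {"tx": -0.0008,"ty": -0.0025,"tz": 0,"rx": 0,"ry": 0,"rz": 0,"claw": 0.0},
    {"tx": -0.001,"ty": -0.003,"tz": 0,"rx": 0,"ry": 0,"rz": 0,"claw": 0.0},
    {"tx": -0.0011,"ty": -0.0035,"tz": 0,"rx": 0,"ry": 0,"rz": 0,"claw": 0.0},
    {"tx": -0.0013,"ty": -0.004,"tz": 0,"rx": 0,"ry": 0,"rz": 0,"claw": 0.0},
  ],
)

```text
clock: 23.35
eef_pos: [505.7, -36.7, 35.4]
tool_rot: [3.138, 0.004, 2.826]
force: [1.2, 5.4, 12.0]
width: -0.0
```

```bash
python3 e3.py | sed 's/^/ /'
```

```text
23.35 [505.7 -36.7  35.4] [ 1.2  5.4 12. ] [ 1.1 -0.4  0.1]
 256 [188 188 187 187 187 187 186 186 187 187 187 186 186 186 185 187 187 186
  186 186 186 186 185 186 184 183 183 180 177 170 166 166 171 178 181 174
  143 116 103  86  77  73  70  72  65]
 272 [182 182 180 177 174 170 164 164 167 173 178 181 185 185 185 187 187 187
  187 187 186 186 186 187 187 185 187 186 185 186 185 184 182 179 171 159
  128 101  92  79  72  72  71  68  57]
 320 [185 185 186 186 186 187 185 187 185 187 186 186 186 185 186 186 187 186
  186 187 187 186 188 187 186 187 188 187 187 188 189 188 187 188 186 182
  159 129 107  91  80  75  75  70  59]
 330 [184 184 183 185 184 185 185 186 184 185 185 185 184 184 185 184 186 185
  186 185 186 185 186 186 186 185 186 187 187 187 187 187 188 188 188 183
  160 125  98  82  74  74  73  70  58]
```

Request:
apply_moves(
  increments=[
    {"tx": -0.0002,"ty": -0.0005,"tz": -0.0001,"rx": 0,"ry": 0,"rz": 0,"claw": 0.0},
    {"tx": -0.0003,"ty": -0.001,"tz": -0.0001,"rx": 0,"ry": 0,"rz": 0,"claw": 0.0},
    {"tx": -0.0005,"ty": -0.0015,"tz": -0.0001,"rx": 0,"ry": 0,"rz": 0,"claw": 0.0},
    {"tx": -0.0006,"ty": -0.002,"tz": -0.0001,"rx": 0,"ry": 0,"rz": 0,"claw": 0.0},
    {"tx": -0.0008,"ty": -0.0025,"tz": -0.0001,"rx": 0,"ry": 0,"rz": 0,"claw": 0.0},
    {"tx": -0.001,"ty": -0.003,"tz": -0.0001,"rx": 0,"ry": 0,"rz": 0,"claw": 0.0},
    {"tx": -0.0011,"ty": -0.0035,"tz": -0.0001,"rx": 0,"ry": 0,"rz": 0,"claw": 0.0},
    {"tx": -0.0013,"ty": -0.004,"tz": -0.0001,"rx": 0,"ry": 0,"rz": 0,"claw": 0.0},
  ],
)

```text
clock: 24.2
eef_pos: [504.6, -40.6, 35.4]
tool_rot: [3.138, 0.004, 2.826]
force: [1.4, 4.3, 12.6]
width: -0.1
```

```bash
cat > e4.py <<'E'
from edge import *
def cr(x):
    v=g[325:342,x].astype(float); i=np.where(v<145)[0][0]; return 325+i-1+(v[i-1]-145)/(v[i-1]-v[i])
print([(x,round(cr(x),2)) for x in (250,256,264,272,280,312,320,326,330)])
E
python3 e4.py
python3 - <<'E'
import cv2,glob,os,numpy as np
f=sorted(glob.glob('pics/side_*.png'),key=os.path.getmtime)
for p in f[-3:-1]:
    g=cv2.cvtColor(cv2.imread(p),6); r=[]
    for x in (250,256,264,272,280,312,320,326,330):
        v=g[325:342,x].astype(float); i=np.where(v<145)[0][0]; r.append((x,round(325+i-1+(v[i-1]-145)/(v[i-1]-v[i]),2)))
    print(p,r)
E
```

```text
24.2 [504.6 -40.6  35.4] [ 1.4  4.3 12.6] [ 1.1 -0.3 -0. ]
[(250, np.float64(338.49)), (256, np.float64(336.24)), (264, np.float64(336.17)), (272, np.float64(335.67)), (280, np.float64(335.88)), (312, np.float64(336.5)), (320, np.float64(336.5)), (326, np.float64(336.44)), (330, np.float64(336.45))]
pics/side_2250.png [(250, np.float64(338.51)), (256, np.float64(334.27)), (264, np.float64(334.18)), (272, np.float64(333.67)), (280, np.float64(333.96)), (312, np.float64(334.75)), (320, np.float64(334.77)), (326, np.float64(334.7)), (330, np.float64(334.73))]
pics/side_2335.png [(250, np.float64(338.48)), (256, np.float64(335.94)), (264, np.float64(335.88)), (272, np.float64(335.45)), (280, np.float64(335.71)), (312, np.float64(336.48)), (320, np.float64(336.47)), (326, np.float64(336.44)), (330, np.float64(336.43))]
```

The right end has held at row 336.45, so it is against the bar. The left end was still closing, from 335.9 to 336.2, and the tip now slips. I'll lift off, set down on the left half and drag again to seat that side.

Request:
apply_moves(
  increments=[
    {"tx": 0,"ty": 0,"tz": 0.0005,"rx": 0,"ry": 0,"rz": 0,"claw": 0.0},
    {"tx": 0,"ty": 0,"tz": 0.0015,"rx": 0,"ry": 0,"rz": 0,"claw": 0.0},
    {"tx": 0,"ty": 0,"tz": 0.004,"rx": 0,"ry": 0,"rz": 0,"claw": 0.0},
    {"tx": -0.01,"ty": 0.005,"tz": 0.005,"rx": 0,"ry": 0,"rz": 0,"claw": 0.0},
    {"tx": -0.02,"ty": 0.011,"tz": 0.005,"rx": 0,"ry": 0,"rz": 0,"claw": 0.0},
    {"tx": -0.03,"ty": 0.017,"tz": 0.004,"rx": 0,"ry": 0,"rz": 0,"claw": 0.0},
    {"tx": -0.031,"ty": 0.017,"tz": 0.003,"rx": 0,"ry": 0,"rz": 0,"claw": 0.0},
    {"tx": -0.031,"ty": 0.017,"tz": 0.0025,"rx": 0,"ry": 0,"rz": 0,"claw": 0.0},
    {"tx": -0.031,"ty": 0.017,"tz": 0.002,"rx": 0,"ry": 0,"rz": 0,"claw": 0.0},
    {"tx": -0.031,"ty": 0.017,"tz": 0.0015,"rx": 0,"ry": 0,"rz": 0,"claw": 0.0},
    {"tx": -0.031,"ty": 0.017,"tz": 0.001,"rx": 0,"ry": 0,"rz": 0,"claw": 0.0},
  ],
)

```text
clock: 25.35
eef_pos: [471.5, -26.1, 35.4]
tool_rot: [3.141, 0.001, 2.823]
force: [-1.2, 1.2, 9.3]
width: -0.3
```

```bash
python3 e4.py
```

```text
25.35 [471.5 -26.1  35.4] [-1.2  1.2  9.3] [0.  0.2 0. ]
[(250, np.float64(338.51)), (256, np.float64(336.26)), (264, np.float64(336.18)), (272, np.float64(335.67)), (280, np.float64(335.88)), (312, np.float64(336.52)), (320, np.float64(336.53)), (326, np.float64(336.47)), (330, np.float64(336.45))]
```

Pressed at 9.3 N on the left half. Now a slow drag towards the bar.

Request:
apply_moves(
  increments=[
    {"tx": -0.0002,"ty": -0.0005,"tz": -0.0002,"rx": 0,"ry": 0,"rz": 0,"claw": 0.0},
    {"tx": -0.0003,"ty": -0.001,"tz": -0.0004,"rx": 0,"ry": 0,"rz": 0,"claw": 0.0},
    {"tx": -0.0005,"ty": -0.0015,"tz": -0.0006,"rx": 0,"ry": 0,"rz": 0,"claw": 0.0},
    {"tx": -0.0006,"ty": -0.002,"tz": -0.0007,"rx": 0,"ry": 0,"rz": 0,"claw": 0.0},
    {"tx": -0.0008,"ty": -0.0025,"tz": -0.0008,"rx": 0,"ry": 0,"rz": 0,"claw": 0.0},
    {"tx": -0.001,"ty": -0.003,"tz": -0.0009,"rx": 0,"ry": 0,"rz": 0,"claw": 0.0},
    {"tx": -0.0011,"ty": -0.0035,"tz": -0.0009,"rx": 0,"ry": 0,"rz": 0,"claw": 0.0},
    {"tx": -0.0013,"ty": -0.004,"tz": -0.0009,"rx": 0,"ry": 0,"rz": 0,"claw": 0.0},
    {"tx": -0.0014,"ty": -0.0045,"tz": -0.0009,"rx": 0,"ry": 0,"rz": 0,"claw": 0.0},
    {"tx": -0.0016,"ty": -0.005,"tz": -0.0009,"rx": 0,"ry": 0,"rz": 0,"claw": 0.0},
  ],
)

```text
clock: 26.4
eef_pos: [471.7, -28.8, 35.4]
tool_rot: [3.138, 0.003, 2.826]
force: [1.3, 6.6, 10.4]
width: -0.0
```

```bash
python3 e4.py
```

```text
26.4 [471.7 -28.8  35.4] [ 1.3  6.6 10.4] [ 1.2 -0.1 -0. ]
[(250, np.float64(338.52)), (256, np.float64(336.53)), (264, np.float64(336.43)), (272, np.float64(335.91)), (280, np.float64(336.23)), (312, np.float64(336.5)), (320, np.float64(336.48)), (326, np.float64(336.49)), (330, np.float64(336.49))]
```

Request:
apply_moves(
  increments=[
    {"tx": -0.0002,"ty": -0.0005,"tz": 0,"rx": 0,"ry": 0,"rz": 0,"claw": 0.0},
    {"tx": -0.0003,"ty": -0.001,"tz": 0,"rx": 0,"ry": 0,"rz": 0,"claw": 0.0},
    {"tx": -0.0005,"ty": -0.0015,"tz": 0,"rx": 0,"ry": 0,"rz": 0,"claw": 0.0},
    {"tx": -0.0006,"ty": -0.002,"tz": 0,"rx": 0,"ry": 0,"rz": 0,"claw": 0.0},
    {"tx": -0.0008,"ty": -0.0025,"tz": 0,"rx": 0,"ry": 0,"rz": 0,"claw": 0.0},
    {"tx": -0.001,"ty": -0.003,"tz": 0,"rx": 0,"ry": 0,"rz": 0,"claw": 0.0},
  ],
)

```text
clock: 27.05
eef_pos: [471.2, -32.2, 35.4]
tool_rot: [3.138, 0.004, 2.825]
force: [1.1, 4.0, 9.5]
width: 0.1
```

```bash
python3 e4.py
```

```text
27.05 [471.2 -32.2  35.4] [1.1 4.  9.5] [ 1.  -0.3 -0. ]
[(250, np.float64(338.51)), (256, np.float64(336.49)), (264, np.float64(336.47)), (272, np.float64(336.0)), (280, np.float64(336.24)), (312, np.float64(336.5)), (320, np.float64(336.52)), (326, np.float64(336.45)), (330, np.float64(336.48))]
```

Seated. Both ends hold at row 336.5 while the tip slips. Lifting off and clearing away.

Request:
apply_moves(
  increments=[
    {"tx": 0,"ty": 0,"tz": 0.0005,"rx": 0,"ry": 0,"rz": 0,"claw": 0.0},
    {"tx": 0,"ty": 0,"tz": 0.0015,"rx": 0,"ry": 0,"rz": 0,"claw": 0.0},
    {"tx": 0,"ty": 0,"tz": 0.004,"rx": 0,"ry": 0,"rz": 0,"claw": 0.0},
    {"tx": 0,"ty": 0,"tz": 0.015,"rx": 0,"ry": 0,"rz": 0,"claw": 0.0},
    {"tx": 0,"ty": 0,"tz": 0.035,"rx": 0,"ry": 0,"rz": 0,"claw": 0.0},
    {"tx": 0,"ty": 0,"tz": 0.065,"rx": 0,"ry": 0,"rz": 0,"claw": 0.0},
    {"tx": 0.02,"ty": 0.01,"tz": 0.1,"rx": 0,"ry": 0,"rz": 0,"claw": 0.0},
    {"tx": 0.05,"ty": 0.02,"tz": 0.13,"rx": 0,"ry": 0,"rz": 0,"claw": 0.0},
    {"tx": 0.09,"ty": 0.02,"tz": 0.15,"rx": 0,"ry": 0,"rz": 0,"claw": 0.0},
    {"tx": 0.12,"ty": 0.02,"tz": 0.16,"rx": 0,"ry": 0,"rz": 0,"claw": 0.0},
    {"tx": 0.12,"ty": 0.02,"tz": 0.16,"rx": 0,"ry": 0,"rz": 0,"claw": 0.0},
  ],
)

```text
clock: 28.2
eef_pos: [593.3, -13.8, 196.7]
tool_rot: [3.139, 0.007, 2.824]
force: [-1.4, 0.5, -0.2]
width: 0.5
```

```bash
python3 e4.py
python3 - <<'E'
from h import *
np.set_printoptions(precision=1,suppress=True)
w=get_image("wrist")[:,:,::-1];cv2.imwrite("pics/wF.png",w)
sd=get_image("side")[:,:,::-1]; sc=get_image("scene")[:,:,::-1]
o=np.hstack([cv2.resize(sd[160:400,190:430],(400,400)),cv2.resize(sc[180:360,215:425][:, :180],(400,400))])
cv2.imwrite("pics/F.png",o)
E
```

```text
28.2 [593.3 -13.8 196.7] [-1.4  0.5 -0.2] [-0.   0.1  0. ]
[(250, np.float64(338.38)), (256, np.float64(336.35)), (264, np.float64(336.24)), (272, np.float64(335.65)), (280, np.float64(336.03)), (312, np.float64(336.29)), (320, np.float64(336.31)), (326, np.float64(336.28)), (330, np.float64(336.26))]
```

View pics/wF.png

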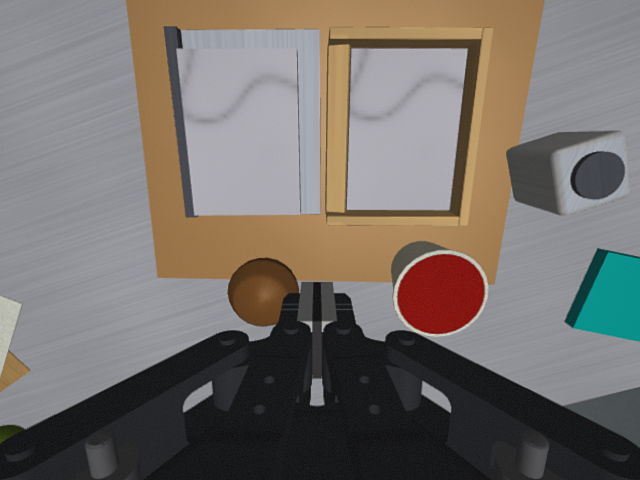

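View pics/F.png

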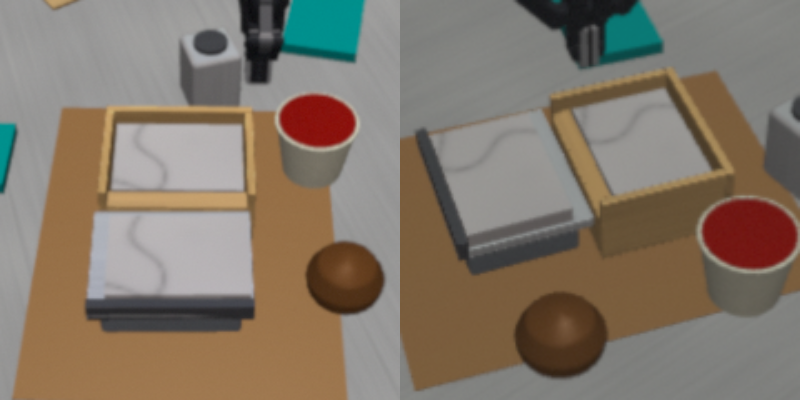

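The wrist view shows the slab against the bar all along (columns 178–192), the lower slabs still in the tray, and the tin, cup and root standing. The slab's +x edge (row 213) is nearly flush with the plate's edge, though, so I'll measure that overlap.

Run:
```python
from h import *
np.set_printoptions(precision=1,suppress=True)
c=calibration("wrist")
sl=onplane(c,[(178,48),(192,215),(300,213),(297,48)],70)
pl=onplane(c,[(320,30),(320,213.5)],55); bar=onplane(c,[(178,27),(194,216)],65)
ex=np.array([np.cos(np.radians(17.9)),-np.sin(np.radians(17.9)),0]);ey=np.array([-ex[1],ex[0],0])
for n,P in(("slab",sl),("plate",pl),("bar",bar)):print(n,P@ex,P@ey)
w=cv2.cvtColor(cv2.imread("pics/wF.png"),6)
for x in(210,290,310): print(x,w[200:222,x],w[25:55,x])
# squareness: bar inner edge & slab rear edge cols
for r in(60,100,140,190): print(r,w[r,165:200],w[r,290:325])
```

```text
slab [426.1 556.2 554.9 426.3] [ 60.6  57.9 151.5 151.6]
plate [410.2 558.5] [169.4 169. ]
bar [410.5 558.2] [60.5 57.7]
210 [172 172 173 172 174 173 173 173 173 173 172 173 172 172 170 155 127 126
 127 126 126 127] [127 129 129 127 137 156 164 165 164 163 164 163 164 161 164 162 164 163
 163 164 164 160 161 165 168 169 168 168 167 168]
290 [171 172 171 171 170 171 172 171 172 169 170 171 170 172 164 139 139 139
 139 140 140 138] [141 143 141 128 132 166 166 166 165 166 167 166 166 168 166 166 168 168
 167 168 169 168 168 171 172 174 172 172 172 173]
310 [170 169 168 169 168 169 168 168 168 168 168 169 169 161 131 142 144 143
 142 143 143 142] [143 144 143 135 139 164 165 165 163 163 164 165 164 167 164 165 166 165
 165 164 165 167 166 166 167 167 166 169 166 168]
60 [125 128  98  74  68  71  73  71  73  74  69  70 113 160 168 167 165 165
 163 159 159 155 150 148 150 153 152 153 155 159 161 164 166 164 167] [175 174 173 171 174 176 174 109 168 172 169 170 167 165 168 170 171 169
 170 171 169 169 170 168 165 165 165 164 168 169 153 153 150 151 150]
100 [124 125 126 127 127 128 127  98  69  72  71  73  71  72  72  69  96 142
 161 162 161 165 166 167 169 168 169 171 170 169 170 170 169 169 170] [173 173 172 173 174 173 174 150 108 167 171 170 171 166 166 170 169 172
 171 172 172 171 171 169 168 166 166 167 171 178 128 150 155 155 158]
140 [124 124 128 125 126 125 126 128 127 127 128 116  83  71  72  73  73  72
  72  67  87 138 176 174 172 173 172 173 173 173 171 174 173 173 171] [175 173 175 175 173 174 177 175 139 125 165 170 169 167 163 168 168 172
 174 171 172 170 170 169 167 169 165 168 169 167 135 154 159 158 162]
190 [125 124 123 124 126 124 124 124 124 123 124 125 125 125 122 124 127 109
  72  73  74  73  74  74  72  72 106 179 176 174 173 175 173 175 175] [171 172 172 172 171 174 170 174 173 151 125 164 170 169 165 163 170 170
 173 169 170 173 170 170 171 172 170 170 170 170 142 148 150 154 152]
```

The slab lies fully on the plate, with about 2–3 mm of plate beyond its +x edge and 16 mm on the other side. Measured across the plate, its front edge matches the bar's face (60.6/57.9 against 60.5/57.7 mm). Handing in.

```bash
python3 -c "
from cell import *
s=read_state();print(s['clock'],s['force']);print(finish_job())"
```

```text
28.4 [-0.82898675 -0.46436712  0.28200087]
the job is handed in; nothing more can be done
None
```

The top slab is on the inspection stand, lying flat and snug against the stop bar, and I handed the job in at 28.4 s with the gripper lifted clear. I pressed on it with shut fingertips and slid it across at no more than about 10 mm/s. When its right end met the bar first, I set the tip down on the left half and dragged that side home.

**Force:** the readings at the end of each move were mostly 9–13 N and never above about 16 N, under the 20 N limit. Force was only read at those points, so short peaks in between were not seen.

**Snug and square:** both ends of the front edge sat at row 336.5 in the side view, and stayed there while the tip slipped on. The wrist view put the front edge within about 0.2 mm of the bar's face.

**Surroundings:** the lower slabs are still in the tray, and the tin, cup and root are standing. I checked these in the last pictures only.

Two things did not match expectations:
- **Finger length:** the shut fingertips end about 30 mm short of the reported TCP, so I found contact by picture and force.
- **Off-centre:** the slab sits about 7 mm towards +x of the stand's middle. It is fully supported, with about 2–3 mm of plate to spare on that side, so I left it there.

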